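# Lock the spice mill's hopper collar with a tommy bar

### The job

The mill's clear hopper has just been put back and its threaded locking collar is still loose. Take the tommy bar from its wooden rest and turn the collar clockwise (seen from above) with it, from hole to hole as needed, until it is fully home and firmly tight, without straining it, as too hard a pull cracks the acrylic. Then lay the bar back on its rest as you found it; the collar must stay tight, and everything else on the counter stays where it is.

Things in the scene. Friction and masses are not known exactly. Their poses are not given: they have to be found in the camera images.
- hopper (a joint): Tiny elastic twist (rad, clockwise seen from above positive) of the clear hopper, which the collar wrings once it bites on the hopper's flange: 0 while the collar is loose, 0.01 rad per N m beyond the drag, so far below this reading's noise that it is no gauge. Hopper: acrylic cup over the collar, 94 mm across, top 178 mm over the counter.
- collar_mid (a point): Centre of the collar, on its upright axis at the height of the holes (133 mm over the counter, up to 2 mm more when loose). Steel ring 96 mm across, 30 mm tall, six radial holes 60 degrees apart, 11 mm wide with flared mouths, 28 mm deep (ending 20 mm from the axis). x runs out through one hole and turns with the collar.
- bar_mid (a point): Middle of the tommy bar's handle, on its axis; x along the bar to the pin. Black round handle 100 mm long, 16 mm thick, then a steel pin 9 mm thick, round tip 98 mm from here. 0.13 to 0.2 kg. Pin 26 mm deep in a hole: this point is 120 mm from the collar's axis, and the torque on the collar is the hand's sideways force x 0.12 m less the upright moment by which the hand keeps the bar from pivoting.
- rest_seat (a point): Where the handle's middle lies when the bar lies home on its rest, 45 mm over the counter; x as the bar's x. The rest is a fixed wooden foot with two open-topped V saddles 28 mm wide at the mouth, 9 mm thick, reaching up to 48 and 53 mm: one 42 mm behind this point (handle), one 72 mm ahead of it (pin). Free space between them down to 10 mm over the counter.
- mill: The fixed spice mill: round grey housing 152 mm across and 98 mm high with a small chute to -x (96 mm from the axis, 43 to 69 mm up), the collar on its neck. Origin under its middle on the counter. The collar turns with a drag of 0.2 N m and comes home after a quarter to half a turn, nobody can see where: there its resistance rises. Firmly tight is about 0.9 N m about the collar's axis; under 0.6 is loose, over 1.3 cracks the acrylic.
- tin: Bystander: loose round tin with a screw lid, 67 mm across, 54 mm high, origin under its middle. Leave where it is.
- dish: Bystander: loose shallow clay dish, 92 mm across, 24 mm high, origin under its middle. Leave where it is.
- bell: Bystander: tiny loose brass-look bell, 43 mm across, 57 mm high, origin under its middle. Leave where it is.
- spoon: Bystander: loose steel tasting spoon lying on the counter, 170 mm long along its x, under 12 mm high, origin near its middle. Leave where it is.
Not all that is in view belongs to the job. Of the things that look like the part that bears bar_mid, the largest one is meant. Of the things shaped like the part that bears rest_seat, the wooden one is meant.

How it is judged (in metres and radians):
On the way:
1. the collar is home and pulled firmly tight with the bar (value of joint hopper above 0.004 rad and contact force between bar and collar above 3 N), for 0.1 s.
At the end, for the whole second after the job is handed in: The collar still grips the hopper (so that it stays twisted by over 0.0003 rad), the bar lies still on its rest, handle middle within 12 mm of its seat and along it within 0.1 rad, and tin, dish, bell and spoon are within 30 mm of where they were (value of joint hopper above 0.0003 rad and distance between bar_mid and rest_seat below 0.012 m and angle between the x axis of bar_mid and the x axis of rest_seat, either way round below 0.1 rad and linear speed of bar below 0.02 m/s and distance of each of tin, dish, bell, spoon from where it was at the start of the episode below 0.03 m); the robot touches nothing.
It fails at once if the collar is strained past 1.3 N m, cracking the acrylic (value of joint hopper above 0.011 rad).
It fails at once if the tin, dish, bell or spoon is moved more than 30 mm or knocked over (distance of any of tin, dish, bell, spoon from where it was at the start of the episode above 0.03 m or angle between any of tin, dish, bell's own z axis and vertical above 0.5 rad).
It also fails if it takes over 72 s, if anything falls off the work surface, if the arm or the gripper's body presses on something with over 40 N, if the wrist force passes 120 N, or if a joint passes its speed limit or range.

### The arm

A 6-joint arm with a two-finger parallel gripper is mounted at the origin on the work surface. World frame = base frame: x ahead of the robot, y to its left, z up, the work surface at z = 0. Lengths are in mm, angles in rad, forces in N, time in s.
With the tool pointing down it reaches from about 275 to 1000 mm from the base axis. Payload 8.4 kg.
Tool frame: the origin (TCP) lies at the very end of the fingers, on their centre line; the grasp point (between the pads) lies 19 mm behind it; z points along the fingers, y is the line along which they close (so a half turn about z gives the same grasp; the last joint's range is limited). The gripper opens to 85 mm and grips with 20 to 120 N. Pads are 22 mm wide; open, the fingers measure 114 mm over their backs; the gripper's body (76 mm by 85 mm) begins 54 mm behind the grasp point. The pads swing forward as they close: fully open they stand 13 mm farther back than shut.
Start: joints at [1.201, 0.353, 1.633, -0, 1.155, -0.002], TCP at [224.726, 583.203, 231.281] pointing down, gripper open.
Joint ranges: [-2.63, 2.63], [-0.92, 2.1], [0.06, 2.66], [-1.3, 4.44], [0, 2.69], [-3.02, 3.02]. Speed limits (rad/s): [2.22, 2.22, 2.79, 3.14, 3.14, 3.14].

### API

Orientations are given as [roll, pitch, yaw] about the fixed x, y, z axes, in that order (R = Rz(yaw) Ry(pitch) Rx(roll)).
In Python, from rig import r, vision gives the robot as it stands. The module is installed in compiled form; this text tells all that it offers.
- The arm moves only by the tool play_rows, never from a script. Its argument "steps" is a list of rows, each an object with "delta_pos": the shift along the tool's x, y, z in cm, a list of three; "yaw": the turn about the tool's z in rad; "jaw": the opening in per cent of the stroke, from 0 (shut) to 100 (fully open). A call has exactly 8 rows; each row is the pose to reach, as a shift and turn from the pose commanded when the call began, along the tool's axes at that moment; what a row does not reach only later rows make up. A row lasts 1/10 s, in which the tool goes at most 50 mm and 8.59 degrees, less where a joint would pass 70% of its speed; a pose out of reach is approached as far as the arm can. A call with a gripper value outside its range is refused whole. The fingers move at their own pace and stop on an object; "grip_force" is the grip in N (left out, the last holds). Time passes only in rows, so rows that repeat a pose let the fingers close, or fill a call up. It gives the time, the measured TCP pose, the force, the opening and the grip force at its end, in the units of the state.
- r.sense(): the state, without advancing time (a new reading comes with each control period).
- vision.grab_frame(name): name is "side" or "top"; returns (picture, depth): 400x640x3 uint8, red, green, blue; 400x640 float32, mm along the optical axis (not along the pixel's ray), 0 where there is no reading.
- vision.calibration(name): a dict with "mtx" (3x3 intrinsics, pixels), "extrinsics" (4x4, takes a point from camera to world coordinates). Camera axes: x right, y down, z forward; pixel columns grow to the right and rows downward; lengths in mm; the calibration is good to about 2 mm. A picture is of the moment at which its call begins. calibration takes no time and is no camera call.
- r.sign_off(): hands the job in; it is judged then, once.
Trained networks look in the newest picture that a camera, given by its name, has taken for a name from the list of things; names that differ only in an ending like _2 or _b are one class to them, and where a whole thing is asked for, a point or a joint stands for the part that bears it (a point fixed in the world has none). Each returns a list of dicts, best first, with "conf" (0 to 1); they miss things now and then, are a little off and sometimes report something else, mostly with a low value. They report only what shows in the picture. A call takes as long as a camera call. They do not tell look-alikes from the thing itself.
- vision.cut_out(camera, thing): "region" (400x640 bool, what is visible of it) and "uv" ([column, row] in pixels, amid what is visible of it).
- vision.landmark_of(camera, thing): "uv" ([column, row] in pixels: a listed point, or the origin of a listed thing).
The state is a dict: "clock": time; "qpos": joint angles; "qvel": joint speeds; "joint_efforts": joint torques, N m; "eef_pos": TCP position; "tcp_rot": TCP orientation; "contact_force": force on the tool from outside, world axes, zero at the start; "wrist_torque": the same for the moment, N m; "opening": opening from 0.0 (shut) to 1.0 (fully open); "grasp_force": force on a finger pad.
Only numpy, scipy, OpenCV 4.12 (cv2) and the standard library are available. Lean on these libraries where they do the work, as an engineer would, in place of code of your own. Each camera call takes 0.05 s, during which the arm holds its last target. There are 200 camera calls.

## Working session

There is one attempt and no reset: what is moved stays moved. The work goes in short steps, Python scripts to look and compute and a tool call to move; the robot and the scene stay as the last step left them, time stands still between calls to the robot, and variables do not carry over. Pictures are saved under pics/ and viewed, at most 10 in all, crops included, and the job is handed in when it is done.

Besides the shell and the picture viewer there is one more tool, called after "Call:" as name([rows], argument=value, ...), one row to a line, values as JSON. play_rows: Moves the arm, as the interface text tells. Its arguments: {"type":"object","properties":{"steps":{"type":"array"},"grip_force":{"type":"number"}},"required":["steps"]}

```bash
mkdir -p pics; cat > h.py <<'E'
import numpy as np, cv2
from rig import r, vision
def ray(cam,uv,z):
    c=vision.calibration(cam);K=np.array(c["mtx"]);T=np.array(c["extrinsics"])
    d=T[:3,:3]@np.linalg.inv(K)@np.array([uv[0],uv[1],1.]);o=T[:3,3]
    return o+d*(z-o[2])/d[2]
def cloud(cam,dep):
    c=vision.calibration(cam);K=np.array(c["mtx"]);T=np.array(c["extrinsics"])
    v,u=np.mgrid[:dep.shape[0],:dep.shape[1]]
    P=np.stack([(u-K[0,2])/K[0,0]*dep,(v-K[1,2])/K[1,1]*dep,dep],-1)
    return P@T[:3,:3].T+T[:3,3]
def proj(cam,P):
    c=vision.calibration(cam);K=np.array(c["mtx"]);T=np.linalg.inv(np.array(c["extrinsics"]))
    q=K@(T[:3,:3]@np.array(P,float)+T[:3,3]);return q[:2]/q[2]
E
python3 - <<'E'
from h import *
np.set_printoptions(precision=1,suppress=True)
s=r.sense();print(s)
for cam in("top","side"):
    im,d=vision.grab_frame(cam);cv2.imwrite(f"pics/{cam}0.png",im[:,:,::-1]);np.save(f"{cam}0.npy",d)
    c=vision.calibration(cam);print(cam,c["extrinsics"],c["mtx"][0])
    P=cloud(cam,d)
    for t in("bar_mid","rest_seat","collar_mid","mill","tin","dish","bell","spoon"):
        for o in vision.landmark_of(cam,t):
            u,v=np.round(o["uv"]).astype(int); print(cam,t,round(o["conf"],2),o["uv"],P[min(v,399),min(u,639)])
E
```

```text
{'clock': 0.0, 'qpos': array([ 1.2,  0.4,  1.6,  0. ,  1.2, -0. ]), 'qvel': array([ 0.,  0., -0.,  0., -0., -0.]), 'joint_efforts': array([ -0. , -60.5, -34.2,   0. ,   0. ,   0. ]), 'eef_pos': array([224.5, 582.8, 230.5]), 'tcp_rot': array([-3.1, -0. ,  2.8]), 'contact_force': array([-0.2,  0.1,  0.2]), 'wrist_torque': array([ 0., -0., -0.]), 'grasp_force': 0.0, 'opening': 1.0001943640859066}
top [[  0.   -1.    0.2 427.4]
 [ -1.    0.    0.  -90.8]
 [ -0.   -0.2  -1.  876.9]
 [  0.    0.    0.    1. ]] [380.3   0.  320.1]
top bar_mid 0.67 [436.5, 182.1] [ 633.  -330.1   10.5]
top bar_mid 0.65 [368.4, 273.5] [ 423.1 -169.4    6.8]
top bar_mid 0.63 [362.5, 190.5] [ 605.6 -155.6   52. ]
top rest_seat 0.83 [362.6, 190.9] [ 603.5 -157.8   51.3]
top rest_seat 0.63 [303.0, 314.9] [334.1 -25.1  10.3]
top rest_seat 0.34 [227.4, 198.7] [568.8 119.  141.5]
top collar_mid 0.94 [206.4, 192.2] [581.3 159.1 149.9]
top mill 0.95 [226.2, 201.0] [565.2 121.5 139.1]
top tin 0.81 [368.5, 128.4] [ 748.9 -171.3   55.4]
top tin 0.49 [302.2, 236.2] [503.9 -23.9  51.1]
top dish 0.64 [295.5, 178.2] [645.2  
[... 255 characters left out ...]
 ]
 [   0.     0.     0.     1. ]] [372.9   0.  323.4]
side bar_mid 0.93 [367.7, 245.2] [ 607.3 -162.3   49.9]
side bar_mid 0.9 [412.3, 347.9] [ 635.7 -336.7   -0.2]
side bar_mid 0.87 [271.6, 273.8] [ 430.  -165.1   12.9]
side rest_seat 0.92 [366.4, 242.5] [ 605.1 -156.4   51.5]
side rest_seat 0.56 [213.6, 210.8] [328.9  14.1  -1.4]
side rest_seat 0.36 [441.3, 254.2] [ 737.9 -197.9   33.8]
side collar_mid 0.86 [318.6, 101.9] [575.5 126.2 160.1]
side mill 0.8 [318.8, 142.6] [570.   95.6  76.1]
side tin 0.95 [442.3, 252.4] [ 737.2 -198.7   42.1]
side dish 0.65 [366.5, 194.7] [652.7 -11.5   6.1]
side bell 0.89 [300.8, 211.0] [505.9 -34.7  15.3]
side spoon 0.72 [383.5, 147.4] [742.4 134.7   0.5]
```

View pics/top0.png

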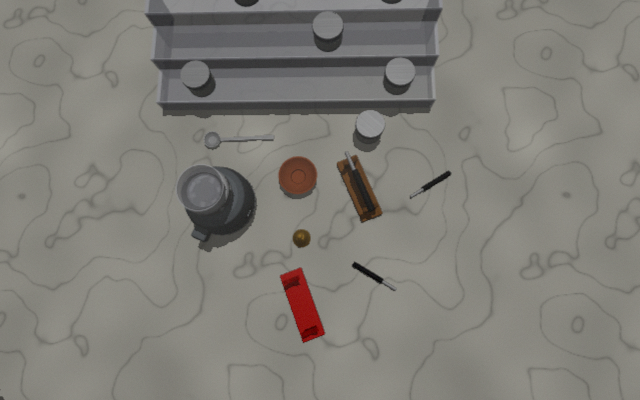

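View pics/side0.png

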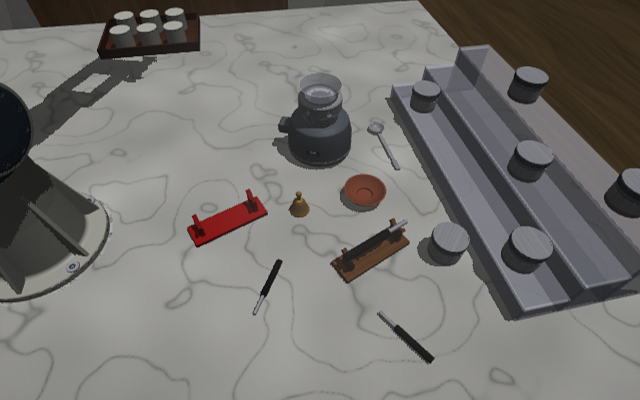

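The top view shows three black bars: one on the brown wooden rest at (362,190), and loose ones at (436,182) and (368,274). There are two rests, the wooden one at (360,190) and a red one at (302,305). I choose the largest bar, on the wooden rest. The mill stands at (220,200) with its chute at (200,233).

```bash
python3 - <<'E'
from h import *
np.set_printoptions(precision=1,suppress=True)
a=cv2.imread("pics/top0.png");b=cv2.imread("pics/side0.png")
A=cv2.resize(a[140:230,320:400],(400,450),interpolation=cv2.INTER_CUBIC)
B=cv2.resize(b[65:175,270:368],(400,450),interpolation=cv2.INTER_CUBIC)
cv2.imwrite("pics/crop1.png",np.hstack([A,B]))
for cam in("top","side"):
    d=np.load(cam+"0.npy");P=cloud(cam,d)
    im=cv2.imread(f"pics/{cam}0.png")
    for o in vision.cut_out(cam,"bar_mid"):
        Q=P[o["region"]&(d>0)];
        m=np.median(Q,0); uu=o["uv"]
        X=Q[(Q[:,2]>25)] if m[2]>25 else Q
        c=X.mean(0);w,V=np.linalg.eigh(np.cov(X.T));ax=V[:,-1]*np.sign(V[0,-1]);t=(X-c)@ax
        print(cam,o["conf"],uu,len(Q),c,ax,t.min(),t.max(),np.degrees(np.arctan2(ax[1],ax[0])))
    for o in vision.cut_out(cam,"mill")[:1]:
        Q=P[o["region"]&(d>0)]; Q=Q[(Q[:,2]>92)&(Q[:,2]<104)]
        print("mill top",len(Q),Q.min(0),Q.max(0),Q.mean(0))
    for o in vision.cut_out(cam,"collar_mid")[:1]:
        Q=P[o["region"]&(d>0)]
        print("collar",o["conf"],o["uv"],len(Q),np.percentile(Q,[2,50,98],0))
E
```

```text
top 0.69 [361.1, 186.9] 324 [ 613.4 -155.1   50.6] [ 0.9  0.4 -0. ] -56.25419101513976 85.593749809056 22.503459569874845
top 0.55 [371.8, 276.4] 196 [ 421.6 -179.9    9.3] [0.5 0.9 0. ] -55.92039315227862 47.10298133322572 58.93702349645958
mill top 782 [522.8 101.   92. ] [648.5 217.2 101.2] [569.5 138.5  95.8]
collar 0.56 [222.3, 204.8] 419 [[539.  115.8 123.2]
 [559.1 128.4 147.3]
 [610.6 178.1 151. ]]
side 0.86 [269.7, 280.4] 344 [ 421.9 -180.6    8.7] [0.5 0.9 0. ] -57.547119093397505 50.630752783789205 58.45958262708449
side 0.79 [406.0, 342.3] 418 [ 631.9 -325.2    9.3] [ 0.5 -0.9  0. ] -63.27925319810063 45.48500072936321 -58.91525478148469
side 0.56 [370.8, 239.9] 563 [ 617.9 -156.2   49.2] [ 0.9  0.4 -0. ] -60.425701901961574 86.02756633696485 22.950825114786234
mill top 699 [523.3 100.5  92. ] [645.8 202.8 103.8] [579.2 134.1  96.4]
collar 0.88 [320.3, 106.4] 721 [[538.6 115.  121.5]
 [575.7 126.8 142.5]
 [627.7 173.6 150. ]]
```

View pics/crop1.png

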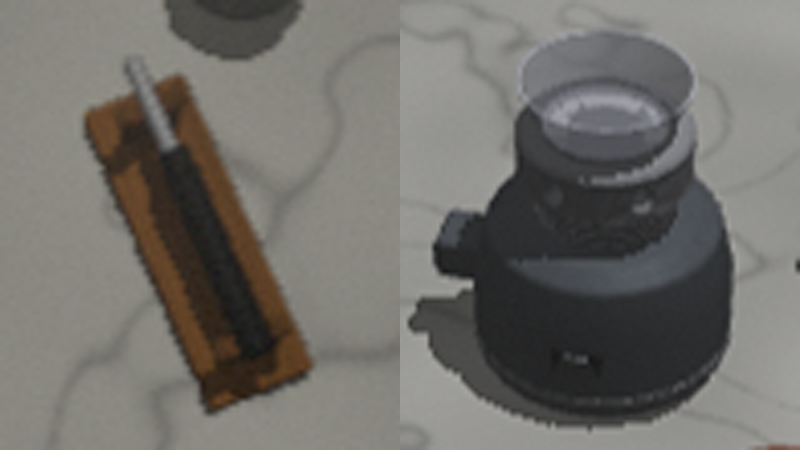

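The left crop shows the big bar on the wooden rest, pin pointing up-left. The right crop shows collar holes as dark spots near side-image pixels (306,115) and (329,114). Next I fit the collar axis and unwrap the collar to get the hole angles.

```bash
cat > un.py <<'E'
from h import *
from scipy.optimize import least_squares
np.set_printoptions(precision=1,suppress=True)
def fit(Q,R):
    f=lambda p:np.hypot(Q[:,0]-p[0],Q[:,1]-p[1])-R
    s=least_squares(f,[Q[:,0].mean(),Q[:,1].mean()+20],loss="soft_l1",f_scale=1.5);return s.x,np.median(abs(f(s.x)))
if __name__=="__main__":
    Z=[]
    for cam in("side","top"):
        d=np.load(cam+"0.npy");P=cloud(cam,d);ok=(d>0)&(np.hypot(P[...,0]-575,P[...,1]-145)<110)
        for lo,hi,R in((20,40,76),(70,80,76),(122,144,48)):
            Q=P[ok&(P[...,2]>lo)&(P[...,2]<hi)]
            if lo==20:Q=Q[(Q[:,0]>530)]
            print(cam,lo,hi,len(Q),fit(Q,R), Q.min(0),Q.max(0))
        Q=P[ok&(P[...,2]>140)];print("z hist",np.histogram(Q[:,2],np.arange(140,184,4)))
E
python3 un.py
```

```text
side 20 40 347 (array([585.5, 164.5]), np.float64(0.6725389254028045)) [530.1  85.1  20. ] [660.2 148.3  39.8]
side 70 80 272 (array([587.1, 170.7]), np.float64(1.2493233618480986)) [499.1  91.4  70. ] [654.2 202.4  80. ]
side 122 144 369 (array([585.8, 164.3]), np.float64(0.7506916076625387)) [538.2 113.7 122. ] [630.3 170.8 144. ]
z hist (array([ 62, 129, 410, 154, 113, 110, 141, 125, 147, 133]), array([140, 144, 148, 152, 156, 160, 164, 168, 172, 176, 180]))
top 20 40 117 (array([586.5, 164. ]), np.float64(0.4213705684419864)) [530.2  87.5  20.1] [644.4 116.5  39.7]
top 70 80 224 (array([589.6, 169.8]), np.float64(1.5528237085494254)) [504.   91.6  70. ] [652.3 215.5  79.7]
top 122 144 158 (array([586.4, 163.7]), np.float64(0.36325332161597856)) [538.6 114.8 122.1] [618.5 179.9 143.7]
z hist (array([ 23, 122, 697, 375, 117, 120, 131, 142, 165, 220]), array([140, 144, 148, 152, 156, 160, 164, 168, 172, 176, 180]))
```

```bash
cat > un2.py <<'E'
from h import *
C=np.array([586.1,164.1])
def unwrap(cam,img,out=None):
    ph=np.radians(np.arange(-200,41,0.5));zz=np.arange(150,118,-0.4)
    M=np.array([[proj(cam,[C[0]+48*np.cos(p),C[1]+48*np.sin(p),z]) for p in ph] for z in zz],np.float32)
    return cv2.remap(img,M[...,0],M[...,1],cv2.INTER_CUBIC)
if __name__=="__main__":
    rows=[]
    for cam in("side","top"):
        g=unwrap(cam,cv2.imread(f"pics/{cam}0.png"))
        rows.append(cv2.convertScaleAbs(cv2.resize(g,(723,240)),alpha=2))
    cv2.imwrite("pics/unw.png",np.vstack(rows))
E
python3 un2.py
```

```text
Traceback (most recent call last):
  File "un2.py", line 10, in <module>
    g=unwrap(cam,cv2.imread(f"pics/{cam}0.png"))
  File "un2.py", line 5, in unwrap
    M=np.array([[proj(cam,[C[0]+48*np.cos(p),C[1]+48*np.sin(p),z]) for p in ph] for z in zz],np.float32)
                 ~~~~^^^^^^^^^^^^^^^^^^^^^^^^^^^^^^^^^^^^^^^^^^^^^
  File "h.py", line 13, in proj
    c=vision.calibration(cam);K=np.array(c["mtx"]);T=np.linalg.inv(np.array(c["extrinsics"]))
ValueError: time passes only in moves, steps and waits
```

```bash
sed -i 's/^from rig import r, vision/from rig import r, vision\nimport functools\n@functools.cache\ndef calib(n): return vision.calibration(n)/; s/c=vision.calibration(cam)/c=calib(cam)/' h.py; python3 un2.py
```

```text
(no output)
```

View pics/unw.png

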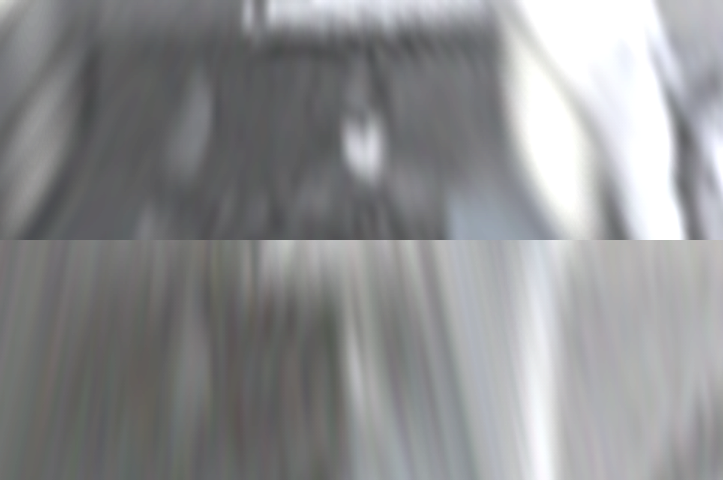

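The unwrapped collar shows bright hole mouths at strip columns 190 and 362, so about -137° and -79°. After correcting for parallax the holes lie near -138.3° and -78.3°, so another is at -18.3°. I'll plan a single stroke from the hole at -18°.

```bash
cat > pl.py <<'E'
import json,sys,numpy as np
# state: commanded x y z(mm) yaw(rad); tool straight down
def load(): return np.array(json.load(open("cmd.json")))
def delta(s,t):
    x=np.array([np.cos(s[3]),np.sin(s[3])]);y=np.array([np.sin(s[3]),-np.cos(s[3])])
    d=np.array(t[:2])-s[:2];w=-(t[3]-s[3])
    return [round(float(d@x)/10,2),round(float(d@y)/10,2),round(-float(t[2]-s[2])/10,2),round(float(w),3)]
def apply(s,q):
    x=np.array([np.cos(s[3]),np.sin(s[3])]);y=np.array([np.sin(s[3]),-np.cos(s[3])])
    p=s[:2]+10*(q[0]*x+q[1]*y);return np.array([*p,s[2]-10*q[2],s[3]-q[3]])
def save(s): json.dump([float(v) for v in s],open("cmd.json","w"))
E
python3 - <<'E'
from h import *; from pl import *
s=r.sense();print([*map(float,s["tcp_rot"])],s["eef_pos"])
y0=float(s["tcp_rot"][2])
for cam,uv in(("top",[362.5,190.5]),("side",[367.7,245.2]),("top",[362.6,190.9]),("side",[366.4,242.5])): print(cam,ray(cam,uv,45))
s0=np.array([224.726,583.203,231.281,y0]);save(s0)
print(delta(s0,[606.5,-159.5,231.3,0.396]))
E
```

```text
[3.1415737569671482, -3.3152007634651426e-06, 2.773750811420316] [224.7483511  583.21813821 231.288246  ]
top [ 605.97385514 -157.26092503   45.        ]
side [ 608.1090496  -159.64013153   45.        ]
top [ 605.06154361 -157.46799051   45.        ]
side [ 607.43905389 -153.54112506   45.        ]
[-62.33, -55.57, -0.0, 2.378]
```

Call:
play_rows([
  {"delta_pos": [-2.6,-2.32,0],"yaw": 0.1,"jaw": 100},
  {"delta_pos": [-5.2,-4.64,0],"yaw": 0.2,"jaw": 100},
  {"delta_pos": [-7.8,-6.96,0],"yaw": 0.3,"jaw": 100},
  {"delta_pos": [-10.4,-9.28,0],"yaw": 0.4,"jaw": 100},
  {"delta_pos": [-13,-11.6,0],"yaw": 0.5,"jaw": 100},
  {"delta_pos": [-15.6,-13.92,0],"yaw": 0.6,"jaw": 100},
  {"delta_pos": [-18.2,-16.24,0],"yaw": 0.7,"jaw": 100},
  {"delta_pos": [-20.8,-18.56,0],"yaw": 0.8,"jaw": 100},
])

```text
clock: 2.0
eef_pos: [352.6, 334.0, 231.5]
tcp_rot: [3.141, -0.0, 1.97]
contact_force: [-0.2, -1.0, -0.3]
opening: 0.998
grasp_force: 0.0
```

```bash
python3 - <<'E'
from h import *; from pl import *
s=r.sense();print(s["tcp_rot"],s["eef_pos"])
t=apply(load(),[-20.8,-18.56,0,.8]);save(t);print(t,delta(t,[606.7,-158.5,231.3,.396]))
E
```

```text
[ 3.14112958e+00 -1.25384862e-04  1.96988299e+00] [352.55683017 334.00676228 231.46189869]
[352.06974354 335.22128499 231.281        1.97375081] [-55.4, 4.06, -0.0, 1.578]
```

Call:
play_rows([
  {"delta_pos": [-3.5,0.25,0],"yaw": 0.1,"jaw": 100},
  {"delta_pos": [-7,0.5,0],"yaw": 0.2,"jaw": 100},
  {"delta_pos": [-10.5,0.75,0],"yaw": 0.3,"jaw": 100},
  {"delta_pos": [-14,1,0],"yaw": 0.4,"jaw": 100},
  {"delta_pos": [-17.5,1.25,0],"yaw": 0.5,"jaw": 100},
  {"delta_pos": [-21,1.5,0],"yaw": 0.6,"jaw": 100},
  {"delta_pos": [-24.5,1.75,0],"yaw": 0.7,"jaw": 100},
  {"delta_pos": [-28,2,0],"yaw": 0.8,"jaw": 100},
])

```text
clock: 2.8
eef_pos: [480.9, 84.1, 231.5]
tcp_rot: [3.141, -0.0, 1.17]
contact_force: [0.2, 0.4, 0.4]
opening: 0.995
grasp_force: 0.0
```

```bash
python3 - <<'E'
from h import *; from pl import *
s=r.sense();print(s["tcp_rot"],s["eef_pos"])
t=apply(load(),[-28,2,0,.8]);save(t);print(t,delta(t,[606.7,-158.5,231.3,.396]))
E
```

```text
[ 3.14121045e+00 -3.15053609e-04  1.16955589e+00] [480.85328482  84.12726263 231.49523388]
[480.26648424  85.49023831 231.281        1.17375081] [-17.61, 21.09, -0.0, 0.778]
```

Call:
play_rows([
  {"delta_pos": [-2.6,3.1,0],"yaw": 0.12,"jaw": 100},
  {"delta_pos": [-5.2,6.2,0],"yaw": 0.24,"jaw": 100},
  {"delta_pos": [-7.8,9.3,0],"yaw": 0.36,"jaw": 100},
  {"delta_pos": [-10.4,12.4,0],"yaw": 0.48,"jaw": 100},
  {"delta_pos": [-13,15.5,0],"yaw": 0.6,"jaw": 100},
  {"delta_pos": [-15.6,18.6,0],"yaw": 0.7,"jaw": 100},
  {"delta_pos": [-17.61,21.09,0],"yaw": 0.778,"jaw": 100},
  {"delta_pos": [-17.61,21.09,4],"yaw": 0.778,"jaw": 80},
])

```text
clock: 3.6
eef_pos: [612.0, -163.1, 195.8]
tcp_rot: [3.134, -0.009, 0.391]
contact_force: [-0.5, 0.9, 0.8]
opening: 0.855
grasp_force: 0.0
```

```bash
python3 - <<'E'
from h import *; from pl import *
s=r.sense();print(s["tcp_rot"],s["eef_pos"])
t=apply(load(),[-17.61,21.09,4,.778]);save(t);print(t,delta(t,[606.7,-158.5,26,.396]))
im,d=vision.grab_frame("side");cv2.imwrite("pics/g1.png",cv2.resize(im[150:300,280:460,::-1],(720,600)))
E
```

```text
[ 3.13387216 -0.00865596  0.39050096] [ 612.04741159 -163.05671449  195.76188393]
[ 6.06662989e+02 -1.58464560e+02  1.91281000e+02  3.95750811e-01] [0.0, 0.0, 16.53, -0.0]
```

View pics/g1.png

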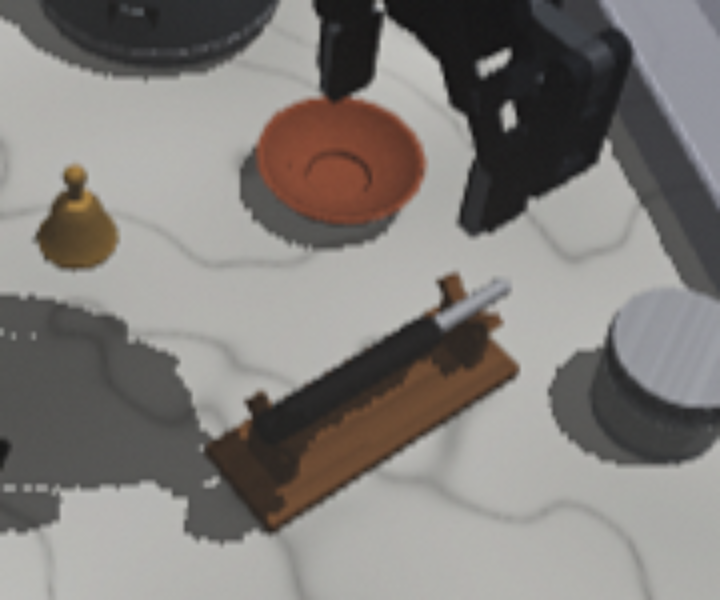

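The open gripper is above the bar, the crop showing the wooden rest with the bar seated (handle around crop pixel (350,375)) and the tin clear to the right. I descend to check the pose before closing.

Call:
play_rows([
  {"delta_pos": [0,0,2],"yaw": 0,"jaw": 65},
  {"delta_pos": [0,0,5],"yaw": 0,"jaw": 65},
  {"delta_pos": [0,0,8],"yaw": 0,"jaw": 65},
  {"delta_pos": [0,0,11],"yaw": 0,"jaw": 65},
  {"delta_pos": [0,0,14],"yaw": 0,"jaw": 65},
  {"delta_pos": [0,0,16],"yaw": 0,"jaw": 65},
  {"delta_pos": [0,0,16.5],"yaw": 0,"jaw": 65},
  {"delta_pos": [0,0,16.5],"yaw": 0,"jaw": 65},
])

```text
clock: 4.45
eef_pos: [606.2, -158.0, 26.0]
tcp_rot: [-3.14, 0.001, 0.396]
contact_force: [0.0, -0.2, -0.9]
opening: 0.649
grasp_force: 0.0
```

Call:
play_rows([
  {"delta_pos": [0,0,0],"yaw": 0,"jaw": 40},
  {"delta_pos": [0,0,0],"yaw": 0,"jaw": 30},
  {"delta_pos": [0,0,0],"yaw": 0,"jaw": 25},
  {"delta_pos": [0,0,0],"yaw": 0,"jaw": 20},
  {"delta_pos": [0,0,0],"yaw": 0,"jaw": 10},
  {"delta_pos": [0,0,0],"yaw": 0,"jaw": 0},
  {"delta_pos": [0,0,0],"yaw": 0,"jaw": 0},
  {"delta_pos": [0,0,0],"yaw": 0,"jaw": 0},
], grip_force=25)

```text
clock: 5.25
eef_pos: [606.9, -158.0, 27.0]
tcp_rot: [-3.141, -0.001, 0.396]
contact_force: [-1.2, 3.5, 4.7]
opening: 0.177
grasp_force: 24.3
```

```bash
python3 - <<'E'
from h import *; from pl import *
s=r.sense();print(s)
t=apply(load(),[0,0,16.5,0]);save(t);print(t)
E
```

```text
{'clock': 5.25, 'qpos': array([-2.57412128e-01,  6.01131320e-01,  1.76127824e+00,  8.13385744e-04,
        7.78977511e-01,  9.17206248e-01]), 'qvel': array([ 1.00529244e-03, -1.00117823e-03, -1.66739702e-03, -9.65190095e-04,
       -3.34979342e-05, -1.22891529e-03]), 'joint_efforts': array([-1.76287204e+00, -6.44420600e+01, -2.42558169e+01, -6.86667021e-01,
       -6.89352974e-01, -4.86457476e-02]), 'eef_pos': array([ 606.86612578, -158.00537135,   27.0137438 ]), 'tcp_rot': array([-3.14126379e+00, -5.10616543e-04,  3.95599094e-01]), 'contact_force': array([-1.17214477,  3.45739721,  4.74535855]), 'wrist_torque': array([ 0.48198604,  0.19712312, -0.01907233]), 'grasp_force': 24.253466427326202, 'opening': 0.1767815696504478}
[ 6.06662989e+02 -1.58464560e+02  2.62810000e+01  3.95750811e-01]
```

Call:
play_rows([
  {"delta_pos": [0,0,0],"yaw": 0,"jaw": 0},
  {"delta_pos": [0,0,0],"yaw": 0,"jaw": 0},
  {"delta_pos": [0,0,-1],"yaw": 0,"jaw": 0},
  {"delta_pos": [0,0,-3],"yaw": 0,"jaw": 0},
  {"delta_pos": [0,0,-6],"yaw": 0,"jaw": 0},
  {"delta_pos": [0,0,-10],"yaw": 0,"jaw": 0},
  {"delta_pos": [0,0,-14],"yaw": 0,"jaw": 0},
  {"delta_pos": [0,0,-17],"yaw": 0,"jaw": 0},
], grip_force=80)

```text
clock: 6.05
eef_pos: [607.1, -158.7, 199.5]
tcp_rot: [3.14, -0.002, 0.396]
contact_force: [1.0, -0.1, -2.2]
opening: 0.157
grasp_force: 78.1
```

```bash
python3 - <<'E'
from h import *; from pl import *
np.set_printoptions(precision=1,suppress=True)
t=apply(load(),[0,0,-17,0]);save(t)
P=cloud("top",np.load("top0.npy"))
print(P[105:50:-6,300],P[60:110:8,170])
a=np.radians(-18.3);g=[586.1+170*np.cos(a),164.1+170*np.sin(a),196.3,np.pi+a]
print(t,g,delta(t,g)); s=r.sense();print(s["contact_force"],s["wrist_torque"],s["opening"],s["grasp_force"])
E
```

```text
[[822.7 -12.4  20. ]
 [827.  -14.4  43.4]
 [841.7 -14.2  44.3]
 [857.2 -14.   44. ]
 [872.2 -13.8  44.6]
 [887.5 -13.6  44.9]
 [902.7 -13.5  45.5]
 [907.5 -15.   63.8]
 [908.9 -16.9  86.8]
 [920.9 -17.2  91.6]] [[908.3 285.3  83.2]
 [908.8 300.6  47.4]
 [888.  299.1  47.2]
 [868.9 298.9  44. ]
 [848.4 297.4  43.7]
 [827.5 295.5  44.5]
 [823.  309.8   9.9]]
[ 606.7 -158.5  196.3    0.4] [np.float64(747.5023311991237), np.float64(110.72128248554115), 196.3, np.float64(2.8221974004748307)] [23.37, -19.41, -0.0, -2.426]
[ 1.  -0.1 -2.2] [-0.  0. -0.] 0.15664799693027706 78.07057499885559
```

Call:
play_rows([
  {"delta_pos": [1.4,-1.2,0],"yaw": -0.13,"jaw": 0},
  {"delta_pos": [2.8,-2.4,0],"yaw": -0.26,"jaw": 0},
  {"delta_pos": [4.2,-3.6,0],"yaw": -0.4,"jaw": 0},
  {"delta_pos": [5.6,-4.8,0],"yaw": -0.54,"jaw": 0},
  {"delta_pos": [7,-6,0],"yaw": -0.68,"jaw": 0},
  {"delta_pos": [8.4,-7.2,0],"yaw": -0.82,"jaw": 0},
  {"delta_pos": [9.8,-8.4,0],"yaw": -0.96,"jaw": 0},
  {"delta_pos": [11.5,-9.5,0],"yaw": -1.1,"jaw": 0},
])

```text
clock: 6.85
eef_pos: [676.0, -26.0, 196.7]
tcp_rot: [-3.141, 0.0, 1.501]
contact_force: [0.0, -0.6, -1.5]
opening: 0.157
grasp_force: 78.1
```

```bash
python3 - <<'E'
from h import *; from pl import *
t=apply(load(),[11.5,-9.5,0,-1.1]);save(t)
a=np.radians(-18.3);g=[586.1+170*np.cos(a),164.1+170*np.sin(a),196.3,np.pi+a]
print(t,g,delta(t,g)); s=r.sense();print(s["eef_pos"],s["tcp_rot"])
E
```

```text
[676.1517362  -26.47473441 196.281        1.49575081] [np.float64(747.5023311991237), np.float64(110.72128248554115), 196.3, np.float64(2.8221974004748307)] [14.22, 6.09, -0.0, -1.326]
[675.99111489 -25.9579841  196.71161817] [-3.14124796e+00  2.73916607e-04  1.50147084e+00]
```

Call:
play_rows([
  {"delta_pos": [1.8,0.8,0],"yaw": -0.146,"jaw": 0},
  {"delta_pos": [3.6,1.6,0],"yaw": -0.292,"jaw": 0},
  {"delta_pos": [5.4,2.4,0],"yaw": -0.438,"jaw": 0},
  {"delta_pos": [7.2,3.2,0],"yaw": -0.584,"jaw": 0},
  {"delta_pos": [9,4,0],"yaw": -0.73,"jaw": 0},
  {"delta_pos": [10.8,4.8,0],"yaw": -0.876,"jaw": 0},
  {"delta_pos": [12.6,5.5,0],"yaw": -1.02,"jaw": 0},
  {"delta_pos": [14.22,6.09,0],"yaw": -1.16,"jaw": 0},
])

```text
clock: 7.65
eef_pos: [747.7, 111.5, 196.6]
tcp_rot: [-3.141, -0.0, 2.662]
contact_force: [-0.2, -0.3, -1.5]
opening: 0.158
grasp_force: 78.1
```

```bash
python3 - <<'E'
from h import *; from pl import *
t=apply(load(),[14.22,6.09,0,-1.16]);save(t)
a=np.radians(-18.3);g=[586.1+170*np.cos(a),164.1+170*np.sin(a),116,np.pi+a]
print(t,g,delta(t,g)); s=r.sense();print(s["eef_pos"],s["tcp_rot"])
E
```

```text
[747.54178592 110.75904715 196.281        2.65575081] [np.float64(747.5023311991237), np.float64(110.72128248554115), 116, np.float64(2.8221974004748307)] [0.0, -0.01, 8.03, -0.166]
[747.71337261 111.4735214  196.59476364] [-3.14137589e+00 -3.94204949e-05  2.66183345e+00]
```

Call:
play_rows([
  {"delta_pos": [0,0,0.5],"yaw": -0.08,"jaw": 0},
  {"delta_pos": [0,0,1.5],"yaw": -0.166,"jaw": 0},
  {"delta_pos": [0,0,3.5],"yaw": -0.166,"jaw": 0},
  {"delta_pos": [0,0,5.5],"yaw": -0.166,"jaw": 0},
  {"delta_pos": [0,0,7],"yaw": -0.166,"jaw": 0},
  {"delta_pos": [0,0,8.03],"yaw": -0.166,"jaw": 0},
  {"delta_pos": [0,0,8.03],"yaw": -0.166,"jaw": 0},
  {"delta_pos": [0,0,8.03],"yaw": -0.166,"jaw": 0},
])

```text
clock: 8.45
eef_pos: [747.9, 110.7, 116.5]
tcp_rot: [3.141, 0.0, 2.822]
contact_force: [0.1, -0.6, -1.1]
opening: 0.16
grasp_force: 78.2
```

```bash
python3 - <<'E'
from h import *; from pl import *
np.set_printoptions(precision=1,suppress=True)
t=apply(load(),[0,0,8.03,-.166]);save(t);print(t)
im,d=vision.grab_frame("side");i2,d2=vision.grab_frame("top")
np.save("side1.npy",d);np.save("top1.npy",d2);cv2.imwrite("pics/s1.png",im[:,:,::-1]);cv2.imwrite("pics/t1.png",i2[:,:,::-1])
s=r.sense();print(s["eef_pos"],s["tcp_rot"],s["contact_force"])
u=np.array([np.cos(t[3]),np.sin(t[3]),0]);e=np.array([s["eef_pos"][0],s["eef_pos"][1],s["eef_pos"][2]+18.3])
for cam,D in(("side",d),("top",d2)):
    P=cloud(cam,D);V=P-e;ax=V@u;l=V@np.array([-u[1],u[0],0])
    k=(D>0)&(ax>20)&(ax<103)&(abs(l)<14)&(abs(V[...,2])<14)
    for lo,hi in((20,48),(53,75),(75,97),(90,103)):
        m=k&(ax>=lo)&(ax<hi);print(cam,lo,hi,m.sum(),"lat",np.percentile(l[m],[5,50,95]) if m.any() else 0,"z",np.percentile(V[m][:,2],[5,50,95]) if m.any() else 0, ax[m].max() if m.any() else 0)
A=cv2.resize(im[70:160,280:400,::-1],(800,600),interpolation=cv2.INTER_CUBIC)
cv2.imwrite("pics/pre.png",A)
E
```

```text
[747.5 110.8 116.    2.8]
[748.3 110.8 117.2] [3.1 0.  2.8] [-0.9 -0.  -2. ]
side 20 48 102 lat [-1.3  6.3  9.9] z [-5.6  2.   5.6] 47.92779025441137
side 53 75 46 lat [-0.7  3.8  7. ] z [-5.4  0.1  2.5] 74.98217777380525
side 75 97 45 lat [-1.1  4.1  6.2] z [-4.9 -0.1  2.5] 96.99377500649173
side 90 103 15 lat [-0.4  3.9  6.3] z [-2.9 -0.1  2.9] 96.99377500649173
top 20 48 107 lat [-4.6  3.4  8.7] z [-1.7  4.5  7.6] 47.94446294017899
top 53 75 49 lat [-2.   2.5  5.2] z [-2.8  1.7  4.1] 74.54427715064223
top 75 97 47 lat [-2.   2.5  5.3] z [-2.2  1.3  3.3] 96.31865384217592
top 90 103 17 lat [-1.6  2.3  4.8] z [-3.6  1.3  3.1] 97.72328359990414
```

View pics/pre.png

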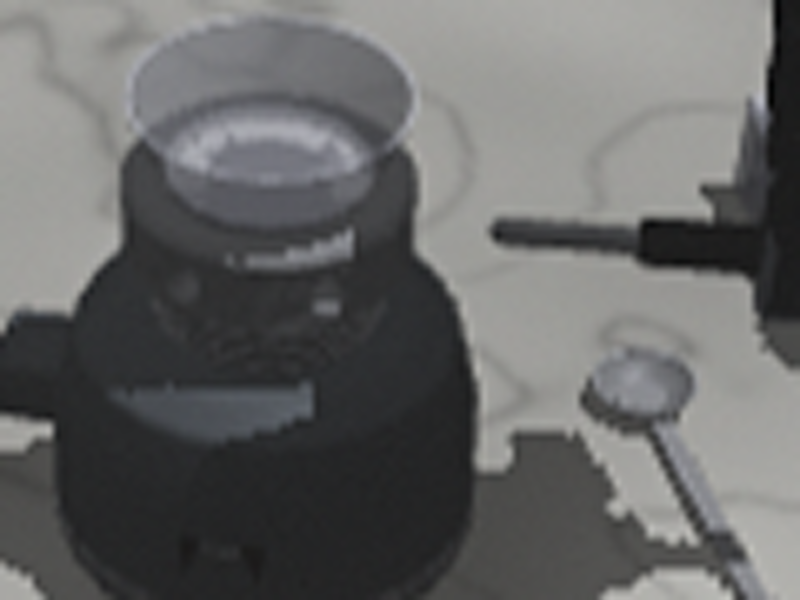

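The pin now points at the collar's right side, tip at crop (495,230) with the collar edge at (412,220), and the spoon lies well below. I fit the pin's circular cross-section to get its offset from the tool in the cameras' frame.

```bash
python3 - <<'E'
from h import *; from pl import *; from un import fit
np.set_printoptions(precision=2,suppress=True)
t=load();u=np.array([np.cos(t[3]),np.sin(t[3]),0]);e=np.array([747.8,110.8,116.3+18.3]);n=np.array([-u[1],u[0],0])
for cam in("side","top"):
    D=np.load(cam+"1.npy");P=cloud(cam,D);V=P-e;ax=V@u;l=V@n;z=V[...,2]
    for lo,hi,R in((25,47,8),(53,75,4.5),(75,93,4.5)):
        m=(D>0)&(ax>lo)&(ax<hi)&(abs(l)<13)&(abs(z)<13)
        Q=np.c_[l[m],z[m]]
        f=lambda p:np.hypot(Q[:,0]-p[0],Q[:,1]-p[1])-R
        from scipy.optimize import least_squares
        s=least_squares(f,[0,-2],loss="soft_l1",f_scale=1);print(cam,lo,hi,m.sum(),s.x,np.median(abs(f(s.x))))
    d0=np.load(cam+"1.npy");P=cloud(cam,d0);ok=(d0>0)&(np.hypot(P[...,0]-586,P[...,1]-164)<56)&(P[...,2]>122)&(P[...,2]<144)
    print(fit(P[ok],48))
    # collar top height: outermost edge band
    rr=np.hypot(P[...,0]-586.1,P[...,1]-164.1);q=(d0>0)&(rr>40)&(rr<46)&(P[...,2]<153)&(P[...,2]>140);print("coltop",np.percentile(P[q][:,2],[10,50,90]),q.sum())
E
```

```text
side 25 47 81 [ 0.67 -1.43] 0.7836800152226182
side 53 75 46 [ 0.95 -1.46] 0.7524024049434854
side 75 93 35 [ 0.83 -1.79] 0.3764739661860821
(array([585.76, 164.25]), np.float64(0.6596962571724845))
coltop [147.54 148.77 149.88] 138
top 25 47 83 [ 0.54 -0.76] 0.7106159073657405
top 53 75 49 [ 0.39 -0.69] 0.65968995539518
top 75 93 41 [ 0.53 -1.27] 0.614344990372127
(array([586.33, 163.69]), np.float64(0.35193962839368))
coltop [147.38 148.94 150.49] 152
```

Call:
play_rows([
  {"delta_pos": [0.5,0.06,-0.05],"yaw": 0,"jaw": 0},
  {"delta_pos": [1.2,0.06,-0.05],"yaw": 0,"jaw": 0},
  {"delta_pos": [1.8,0.06,-0.05],"yaw": 0,"jaw": 0},
  {"delta_pos": [2.2,0.06,-0.05],"yaw": 0,"jaw": 0},
  {"delta_pos": [2.4,0.06,-0.05],"yaw": 0,"jaw": 0},
  {"delta_pos": [2.5,0.06,-0.05],"yaw": 0,"jaw": 0},
  {"delta_pos": [2.65,0.06,-0.05],"yaw": 0,"jaw": 0},
  {"delta_pos": [2.8,0.06,-0.05],"yaw": 0,"jaw": 0},
])

```text
clock: 9.35
eef_pos: [721.2, 120.1, 116.5]
tcp_rot: [3.142, 0.0, 2.822]
contact_force: [0.6, 0.3, -2.2]
opening: 0.16
grasp_force: 78.2
```

```bash
python3 - <<'E'
from h import *; from pl import *
np.set_printoptions(precision=2,suppress=True)
t=apply(load(),[2.8,.06,-.05,0]);save(t);s=r.sense();print(t,s["eef_pos"],s["tcp_rot"],s["contact_force"],s["wrist_torque"])
E
```

```text
[721.15 120.13 116.48   2.82] [721.22 120.13 116.45] [3.14 0.   2.82] [ 0.58  0.29 -2.2 ] [-0.06 -0.05 -0.02]
```

Call:
play_rows([
  {"delta_pos": [0.2,0,0],"yaw": 0,"jaw": 0},
  {"delta_pos": [0.4,0,0],"yaw": 0,"jaw": 0},
  {"delta_pos": [0.6,0,0],"yaw": 0,"jaw": 0},
  {"delta_pos": [0.8,0,0],"yaw": 0,"jaw": 0},
  {"delta_pos": [1,0,0],"yaw": 0,"jaw": 0},
  {"delta_pos": [1.2,0,0],"yaw": 0,"jaw": 0},
  {"delta_pos": [1.3,0,0],"yaw": 0,"jaw": 0},
  {"delta_pos": [1.3,0,0],"yaw": 0,"jaw": 0},
])

```text
clock: 10.15
eef_pos: [708.7, 124.3, 116.5]
tcp_rot: [-3.142, -0.0, 2.822]
contact_force: [-0.4, 0.2, -1.4]
opening: 0.16
grasp_force: 78.2
```

```bash
python3 - <<'E'
from h import *; from pl import *
np.set_printoptions(precision=2,suppress=True)
t=apply(load(),[1.3,0,0,0]);save(t);s=r.sense();print(t,s["eef_pos"],s["tcp_rot"],s["contact_force"],s["wrist_torque"])
E
```

```text
[708.81 124.22 116.48   2.82] [708.69 124.29 116.5 ] [-3.14 -0.    2.82] [-0.36  0.18 -1.44] [-0.03 -0.07 -0.01]
```

Call:
play_rows([
  {"delta_pos": [0.25,0,0],"yaw": 0,"jaw": 0},
  {"delta_pos": [0.5,0,0],"yaw": 0,"jaw": 0},
  {"delta_pos": [0.52,-0.744,0],"yaw": 0.06,"jaw": 0},
  {"delta_pos": [0.589,-1.484,0],"yaw": 0.12,"jaw": 0},
  {"delta_pos": [0.7,-2.22,0],"yaw": 0.18,"jaw": 0},
  {"delta_pos": [0.855,-2.947,0],"yaw": 0.24,"jaw": 0},
  {"delta_pos": [1.054,-3.664,0],"yaw": 0.3,"jaw": 0},
  {"delta_pos": [1.054,-3.664,0],"yaw": 0.3,"jaw": 0},
])

```text
clock: 10.95
eef_pos: [687.5, 93.1, 116.8]
tcp_rot: [3.14, 0.0, 2.52]
contact_force: [2.5, 4.4, -2.6]
opening: 0.159
grasp_force: 78.7
```

```bash
cat > st.py <<'E'
import sys
from h import *; from pl import *
np.set_printoptions(precision=2,suppress=True)
C=np.array([586.3,164.7])
def stat(q):
    t=apply(load(),q);save(t);s=r.sense();f=np.array(s["contact_force"]);m=np.array(s["wrist_torque"])
    v=t[:2]-C;ph=np.arctan2(v[1],v[0]);R=np.hypot(*v);e=np.array(s["eef_pos"])
    rad=np.array([np.cos(ph),np.sin(ph)]);tan=np.array([-np.sin(ph),np.cos(ph)])
    print("phi %.2f R %.2f yawerr %.4f z %.2f"%(np.degrees(ph),R,t[3]-np.pi-ph,t[2]),"| dev rad %.2f tan %.2f z %.2f yaw %.4f"%((e[:2]-t[:2])@rad,(e[:2]-t[:2])@tan,e[2]-t[2],s["tcp_rot"][2]-t[3]),
      "| F rad %.2f tan %.2f z %.2f M"%(f[:2]@rad,f[:2]@tan,f[2]),m,"T=%.2f / %.2f"%(f[:2]@tan*.122-m[2],f[:2]@tan*.122+m[2]),"grip",round(s["opening"],3),"q6 %.2f"%s["qpos"][5],"t",round(s["clock"],2))
stat(eval(sys.argv[1]))
E
python3 st.py "[1.054,-3.664,0,.3]"; python3 -c "
import sys;sys.argv=['',''];
from h import *
import time
for i in range(3):
  s=r.sense();print(s['contact_force'],s['wrist_torque'])"
```

```text
phi -35.47 R 123.99 yawerr -0.0008 z 116.48 | dev rad -0.04 tan 0.34 z 0.29 yaw -0.0020 | F rad -0.55 tan 5.06 z -2.61 M [ 0.62 -0.31 -0.38] T=1.00 / 0.23 grip 0.159 q6 -0.82 t 10.95
[ 2.48931104  4.43609238 -2.60542965] [ 0.61661467 -0.31112444 -0.38416596]
[ 2.48931104  4.43609238 -2.60542965] [ 0.61661467 -0.31112444 -0.38416596]
[ 2.48931104  4.43609238 -2.60542965] [ 0.61661467 -0.31112444 -0.38416596]
```

Call:
play_rows([
  {"delta_pos": [0.022,-0.744,0],"yaw": 0.06,"jaw": 0},
  {"delta_pos": [0.089,-1.484,0],"yaw": 0.12,"jaw": 0},
  {"delta_pos": [0.2,-2.22,0],"yaw": 0.18,"jaw": 0},
  {"delta_pos": [0.355,-2.947,0.01],"yaw": 0.24,"jaw": 0},
  {"delta_pos": [0.554,-3.664,0.02],"yaw": 0.3,"jaw": 0},
  {"delta_pos": [0.795,-4.368,0.03],"yaw": 0.36,"jaw": 0},
  {"delta_pos": [1.078,-5.056,0.03],"yaw": 0.42,"jaw": 0},
  {"delta_pos": [1.403,-5.726,0.03],"yaw": 0.48,"jaw": 0},
])

```text
clock: 11.75
eef_pos: [644.2, 54.5, 116.8]
tcp_rot: [3.138, 0.001, 2.041]
contact_force: [5.6, 1.2, -2.6]
opening: 0.162
grasp_force: 78.7
```

```bash
python3 st.py "[1.403,-5.726,.03,.48]"
```

```text
phi -62.98 R 123.93 yawerr -0.0006 z 116.18 | dev rad 0.49 tan 1.50 z 0.63 yaw -0.0009 | F rad 1.42 tan 5.52 z -2.64 M [ 0.1  -0.83 -0.42] T=1.09 / 0.26 grip 0.162 q6 -0.39 t 11.75
```

Call:
play_rows([
  {"delta_pos": [0.022,-0.744,0],"yaw": 0.06,"jaw": 0},
  {"delta_pos": [0.089,-1.484,0],"yaw": 0.12,"jaw": 0},
  {"delta_pos": [0.2,-2.22,0],"yaw": 0.18,"jaw": 0},
  {"delta_pos": [0.355,-2.947,0.01],"yaw": 0.24,"jaw": 0},
  {"delta_pos": [0.554,-3.664,0.02],"yaw": 0.3,"jaw": 0},
  {"delta_pos": [0.795,-4.368,0.03],"yaw": 0.36,"jaw": 0},
  {"delta_pos": [1.078,-5.056,0.03],"yaw": 0.42,"jaw": 0},
  {"delta_pos": [1.403,-5.726,0.03],"yaw": 0.48,"jaw": 0},
])

```text
clock: 12.55
eef_pos: [586.9, 40.4, 116.6]
tcp_rot: [3.138, 0.001, 1.561]
contact_force: [6.9, -2.2, -2.2]
opening: 0.158
grasp_force: 78.8
```

```bash
python3 st.py "[1.403,-5.726,.03,.48]"
```

```text
phi -90.50 R 123.89 yawerr -0.0002 z 115.88 | dev rad 0.43 tan 1.65 z 0.71 yaw -0.0008 | F rad 2.10 tan 6.94 z -2.20 M [-0.48 -0.89 -0.42] T=1.26 / 0.43 grip 0.158 q6 0.08 t 12.55
```

Call:
play_rows([
  {"delta_pos": [0.005,-0.372,0],"yaw": 0.03,"jaw": 0},
  {"delta_pos": [0.022,-0.744,0],"yaw": 0.06,"jaw": 0},
  {"delta_pos": [0.05,-1.114,0],"yaw": 0.09,"jaw": 0},
  {"delta_pos": [0.089,-1.484,0],"yaw": 0.12,"jaw": 0},
  {"delta_pos": [0.139,-1.853,0.01],"yaw": 0.15,"jaw": 0},
  {"delta_pos": [0.2,-2.22,0.01],"yaw": 0.18,"jaw": 0},
  {"delta_pos": [0.2,-2.22,0.01],"yaw": 0.18,"jaw": 0},
  {"delta_pos": [0.2,-2.22,0.01],"yaw": 0.18,"jaw": 0},
], grip_force=110)

```text
clock: 13.35
eef_pos: [564.1, 43.2, 116.3]
tcp_rot: [3.14, -0.0, 1.384]
contact_force: [5.2, 0.2, -1.8]
opening: 0.148
grasp_force: 108.2
```

```bash
python3 - <<'E'
import sys;sys.argv=['','[0.2,-2.22,.01,.18]']
from st import *
t=load();v=t[:2]-C;ph=np.arctan2(v[1],v[0]);tan=np.array([-np.sin(ph),np.cos(ph)])
L=[]
for i in range(8):
    im,d=vision.grab_frame("side");s=r.sense()
    L.append([(s["eef_pos"][:2]-t[:2])@tan,(s["eef_pos"][:2]-t[:2])@np.array([np.cos(ph),np.sin(ph)]),s["tcp_rot"][2]-t[3],s["contact_force"][:2]@tan,s["wrist_torque"][2],s["contact_force"][:2]@tan*.124+s["wrist_torque"][2]])
np.set_printoptions(precision=4,suppress=True)
L=np.array(L);print(L.mean(0),L.std(0))
E
```

```text
phi -100.83 R 123.89 yawerr -0.0001 z 115.78 | dev rad -0.34 tan 1.07 z 0.48 yaw 0.0018 | F rad -1.21 tan 5.04 z -1.75 M [-0.02 -0.68 -0.36] T=0.97 / 0.26 grip 0.148 q6 0.26 t 13.35
[ 0.5729 -0.2743  0.0007  4.5166 -0.4028  0.1573] [0.2297 0.0187 0.0004 0.2847 0.0342 0.0353]
```

Call:
play_rows([
  {"delta_pos": [0.005,-0.372,0],"yaw": 0.03,"jaw": 0},
  {"delta_pos": [0.022,-0.744,0],"yaw": 0.06,"jaw": 0},
  {"delta_pos": [0.05,-1.114,0],"yaw": 0.09,"jaw": 0},
  {"delta_pos": [0.089,-1.484,0],"yaw": 0.12,"jaw": 0},
  {"delta_pos": [0.139,-1.853,0.01],"yaw": 0.15,"jaw": 0},
  {"delta_pos": [0.2,-2.22,0.01],"yaw": 0.18,"jaw": 0},
  {"delta_pos": [0.247,-2.463,0.01],"yaw": 0.2,"jaw": 0},
  {"delta_pos": [0.247,-2.463,0.01],"yaw": 0.2,"jaw": 0},
])

```text
clock: 14.55
eef_pos: [539.4, 50.2, 115.8]
tcp_rot: [3.141, -0.0, 1.182]
contact_force: [5.1, 0.8, -1.8]
opening: 0.152
grasp_force: 108.4
```

```bash
python3 st.py "[.247,-2.463,.01,.2]"
```

```text
phi -112.29 R 123.89 yawerr 0.0001 z 115.68 | dev rad -0.11 tan 0.03 z 0.10 yaw 0.0002 | F rad -2.65 tan 4.40 z -1.76 M [ 0.03 -0.68 -0.32] T=0.86 / 0.21 grip 0.152 q6 0.48 t 14.55
```

Call:
play_rows([
  {"delta_pos": [0.001,-0.186,0],"yaw": 0.015,"jaw": 0},
  {"delta_pos": [0.006,-0.372,0],"yaw": 0.03,"jaw": 0},
  {"delta_pos": [0.013,-0.558,0],"yaw": 0.045,"jaw": 0},
  {"delta_pos": [0.022,-0.744,0],"yaw": 0.06,"jaw": 0},
  {"delta_pos": [0.022,-0.744,0],"yaw": 0.06,"jaw": 0},
  {"delta_pos": [0.022,-0.744,0],"yaw": 0.06,"jaw": 0},
  {"delta_pos": [0.022,-0.744,0],"yaw": 0.06,"jaw": 0},
  {"delta_pos": [0.022,-0.744,0],"yaw": 0.06,"jaw": 0},
])

```text
clock: 15.35
eef_pos: [532.7, 53.1, 115.7]
tcp_rot: [3.141, -0.0, 1.122]
contact_force: [4.5, -0.2, -0.9]
opening: 0.149
grasp_force: 108.5
```

```bash
python3 st.py "[.022,-.744,0,.06]"
```

```text
phi -115.74 R 123.89 yawerr 0.0001 z 115.68 | dev rad -0.06 tan 0.17 z 0.01 yaw 0.0003 | F rad -1.74 tan 4.15 z -0.92 M [-0.01 -0.76 -0.35] T=0.86 / 0.16 grip 0.149 q6 0.55 t 15.35
```

Call:
play_rows([
  {"delta_pos": [0.001,-0.186,0],"yaw": 0.015,"jaw": 0},
  {"delta_pos": [0.006,-0.372,0],"yaw": 0.03,"jaw": 0},
  {"delta_pos": [0.013,-0.558,0],"yaw": 0.045,"jaw": 0},
  {"delta_pos": [0.022,-0.744,0],"yaw": 0.06,"jaw": 0},
  {"delta_pos": [0.022,-0.744,0],"yaw": 0.06,"jaw": 0},
  {"delta_pos": [0.022,-0.744,0],"yaw": 0.06,"jaw": 0},
  {"delta_pos": [0.022,-0.744,0],"yaw": 0.06,"jaw": 0},
  {"delta_pos": [0.022,-0.744,0],"yaw": 0.06,"jaw": 0},
])

```text
clock: 16.15
eef_pos: [525.9, 56.5, 115.7]
tcp_rot: [-3.142, 0.0, 1.062]
contact_force: [5.7, -0.2, -0.6]
opening: 0.154
grasp_force: 108.5
```

```bash
python3 st.py "[.022,-.744,0,.06]"
```

```text
phi -119.18 R 123.90 yawerr 0.0002 z 115.68 | dev rad -0.04 tan 0.03 z -0.00 yaw 0.0002 | F rad -2.62 tan 5.04 z -0.61 M [ 0.   -0.73 -0.36] T=0.97 / 0.26 grip 0.154 q6 0.61 t 16.15
```

Call:
play_rows([
  {"delta_pos": [0.001,-0.186,0],"yaw": 0.015,"jaw": 0},
  {"delta_pos": [0.006,-0.372,0],"yaw": 0.03,"jaw": 0},
  {"delta_pos": [0.013,-0.558,0],"yaw": 0.045,"jaw": 0},
  {"delta_pos": [0.022,-0.744,0],"yaw": 0.06,"jaw": 0},
  {"delta_pos": [0.022,-0.744,0],"yaw": 0.06,"jaw": 0},
  {"delta_pos": [0.022,-0.744,0],"yaw": 0.06,"jaw": 0},
  {"delta_pos": [0.022,-0.744,0],"yaw": 0.06,"jaw": 0},
  {"delta_pos": [0.022,-0.744,0],"yaw": 0.06,"jaw": 0},
])

```text
clock: 16.95
eef_pos: [519.5, 60.3, 115.7]
tcp_rot: [-3.142, 0.0, 1.002]
contact_force: [4.5, 0.1, -2.1]
opening: 0.15
grasp_force: 108.5
```

```bash
python3 st.py "[.022,-.744,0,.06]"
```

```text
phi -122.62 R 123.90 yawerr 0.0003 z 115.68 | dev rad -0.00 tan 0.03 z -0.00 yaw 0.0001 | F rad -2.54 tan 3.77 z -2.14 M [-0.04 -0.74 -0.38] T=0.84 / 0.08 grip 0.15 q6 0.68 t 16.95
```

Call:
play_rows([
  {"delta_pos": [0,0,0],"yaw": 0,"jaw": 0},
  {"delta_pos": [0,0,0],"yaw": 0,"jaw": 0},
  {"delta_pos": [0,0,0],"yaw": 0,"jaw": 0},
  {"delta_pos": [0,0,0],"yaw": 0,"jaw": 0},
  {"delta_pos": [0,0,0],"yaw": 0,"jaw": 0},
  {"delta_pos": [0,0,0],"yaw": 0,"jaw": 0},
  {"delta_pos": [0.004,-0.31,0],"yaw": 0.025,"jaw": 0},
  {"delta_pos": [0.016,-0.62,0],"yaw": 0.05,"jaw": 0},
])

```text
clock: 17.75
eef_pos: [514.5, 63.7, 115.7]
tcp_rot: [3.141, -0.0, 0.951]
contact_force: [5.1, -0.8, -1.5]
opening: 0.15
grasp_force: 108.5
```

```bash
python3 st.py "[.016,-.62,0,.05]"
```

```text
phi -125.49 R 123.90 yawerr 0.0004 z 115.68 | dev rad -0.01 tan 0.14 z 0.03 yaw -0.0012 | F rad -2.26 tan 4.60 z -1.54 M [-0.21 -0.8  -0.39] T=0.95 / 0.17 grip 0.15 q6 0.74 t 17.75
```

Call:
play_rows([
  {"delta_pos": [0,0,0],"yaw": 0,"jaw": 0},
  {"delta_pos": [0,0,0],"yaw": 0,"jaw": 0},
  {"delta_pos": [0,0,0],"yaw": 0,"jaw": 0},
  {"delta_pos": [0.001,-0.124,0],"yaw": 0.01,"jaw": 0},
  {"delta_pos": [0.003,-0.248,0],"yaw": 0.02,"jaw": 0},
  {"delta_pos": [0.006,-0.372,0],"yaw": 0.03,"jaw": 0},
  {"delta_pos": [0.01,-0.496,0],"yaw": 0.04,"jaw": 0},
  {"delta_pos": [0.01,-0.496,0],"yaw": 0.04,"jaw": 0},
], grip_force=40)

```text
clock: 18.55
eef_pos: [510.2, 66.8, 115.7]
tcp_rot: [-3.141, 0.0, 0.911]
contact_force: [5.0, -2.0, -1.4]
opening: 0.15
grasp_force: 108.4
```

```bash
python3 st.py "[.01,-.496,0,.04]"
```

```text
phi -127.78 R 123.90 yawerr 0.0004 z 115.68 | dev rad 0.05 tan -0.18 z -0.02 yaw -0.0003 | F rad -1.52 tan 5.15 z -1.39 M [-0.36 -0.73 -0.33] T=0.96 / 0.30 grip 0.15 q6 0.79 t 18.55
```

Call:
play_rows([
  {"delta_pos": [0,0,0],"yaw": 0,"jaw": 17},
  {"delta_pos": [0,0,0],"yaw": 0,"jaw": 17},
  {"delta_pos": [0,0,0],"yaw": 0,"jaw": 17},
  {"delta_pos": [0,0,0],"yaw": 0,"jaw": 17},
  {"delta_pos": [0.001,-0.124,0],"yaw": 0.01,"jaw": 17},
  {"delta_pos": [0.003,-0.248,0],"yaw": 0.02,"jaw": 17},
  {"delta_pos": [0.006,-0.372,0],"yaw": 0.03,"jaw": 17},
  {"delta_pos": [0.01,-0.496,0],"yaw": 0.04,"jaw": 17},
], grip_force=40)

```text
clock: 19.35
eef_pos: [506.4, 69.9, 115.7]
tcp_rot: [3.142, 0.0, 0.871]
contact_force: [4.3, -3.1, -2.3]
opening: 0.171
grasp_force: 37.6
```

```bash
python3 st.py "[.01,-.496,0,.04]"
```

```text
phi -130.08 R 123.90 yawerr 0.0005 z 115.68 | dev rad 0.03 tan -0.08 z -0.01 yaw -0.0008 | F rad -0.37 tan 5.27 z -2.30 M [-0.46 -0.59 -0.4 ] T=1.04 / 0.25 grip 0.171 q6 0.83 t 19.35
```

Call:
play_rows([
  {"delta_pos": [0,-0.06,0],"yaw": 0.005,"jaw": 17},
  {"delta_pos": [0.001,-0.124,0],"yaw": 0.01,"jaw": 17},
  {"delta_pos": [0.003,-0.248,0],"yaw": 0.02,"jaw": 17},
  {"delta_pos": [0.006,-0.372,0],"yaw": 0.03,"jaw": 17},
  {"delta_pos": [0.01,-0.496,0],"yaw": 0.04,"jaw": 17},
  {"delta_pos": [0.016,-0.62,0],"yaw": 0.05,"jaw": 17},
  {"delta_pos": [0.016,-0.62,0],"yaw": 0.05,"jaw": 17},
  {"delta_pos": [0.016,-0.62,0],"yaw": 0.05,"jaw": 17},
])

```text
clock: 20.15
eef_pos: [501.8, 74.0, 115.7]
tcp_rot: [-3.141, 0.0, 0.822]
contact_force: [3.6, -3.3, -1.0]
opening: 0.175
grasp_force: 37.6
```

```bash
python3 st.py "[.016,-.62,0,.05]"
```

```text
phi -132.95 R 123.90 yawerr 0.0005 z 115.68 | dev rad 0.01 tan -0.07 z -0.01 yaw 0.0002 | F rad -0.01 tan 4.91 z -1.00 M [-0.37 -0.47 -0.38] T=0.98 / 0.22 grip 0.175 q6 0.89 t 20.15
```

Call:
play_rows([
  {"delta_pos": [0,-0.06,0],"yaw": 0.005,"jaw": 17},
  {"delta_pos": [0.001,-0.124,0],"yaw": 0.01,"jaw": 17},
  {"delta_pos": [0.003,-0.248,0],"yaw": 0.02,"jaw": 17},
  {"delta_pos": [0.006,-0.372,0],"yaw": 0.03,"jaw": 17},
  {"delta_pos": [0.01,-0.496,0],"yaw": 0.04,"jaw": 17},
  {"delta_pos": [0.016,-0.62,0],"yaw": 0.05,"jaw": 17},
  {"delta_pos": [0.016,-0.62,0],"yaw": 0.05,"jaw": 17},
  {"delta_pos": [0.016,-0.62,0],"yaw": 0.05,"jaw": 17},
])

```text
clock: 20.95
eef_pos: [497.4, 78.4, 115.7]
tcp_rot: [-3.142, 0.0, 0.772]
contact_force: [4.0, -2.5, -1.1]
opening: 0.172
grasp_force: 37.6
```

```bash
python3 st.py "[.016,-.62,0,.05]"
```

```text
phi -135.82 R 123.90 yawerr 0.0006 z 115.68 | dev rad -0.02 tan -0.09 z 0.01 yaw 0.0003 | F rad -1.18 tan 4.59 z -1.11 M [-0.47 -0.48 -0.3 ] T=0.86 / 0.26 grip 0.172 q6 0.95 t 20.95
```

Call:
play_rows([
  {"delta_pos": [0,-0.06,0],"yaw": 0.005,"jaw": 17},
  {"delta_pos": [0.001,-0.124,0],"yaw": 0.01,"jaw": 17},
  {"delta_pos": [0.003,-0.248,0],"yaw": 0.02,"jaw": 17},
  {"delta_pos": [0.006,-0.372,0],"yaw": 0.03,"jaw": 17},
  {"delta_pos": [0.01,-0.496,0],"yaw": 0.04,"jaw": 17},
  {"delta_pos": [0.016,-0.62,0],"yaw": 0.05,"jaw": 17},
  {"delta_pos": [0.016,-0.62,0],"yaw": 0.05,"jaw": 17},
  {"delta_pos": [0.016,-0.62,0],"yaw": 0.05,"jaw": 17},
])

```text
clock: 21.75
eef_pos: [493.2, 83.0, 115.7]
tcp_rot: [-3.142, 0.0, 0.722]
contact_force: [3.3, -2.7, -1.5]
opening: 0.168
grasp_force: 37.6
```

```bash
python3 st.py "[.016,-.62,0,.05]"
```

```text
phi -138.68 R 123.90 yawerr 0.0006 z 115.68 | dev rad 0.00 tan -0.08 z -0.01 yaw 0.0002 | F rad -0.71 tan 4.26 z -1.45 M [-0.43 -0.44 -0.34] T=0.86 / 0.18 grip 0.168 q6 1.01 t 21.75
```

Call:
play_rows([
  {"delta_pos": [0,-0.06,0],"yaw": 0.005,"jaw": 17},
  {"delta_pos": [0.001,-0.124,0],"yaw": 0.01,"jaw": 17},
  {"delta_pos": [0.003,-0.248,0],"yaw": 0.02,"jaw": 17},
  {"delta_pos": [0.006,-0.372,0],"yaw": 0.03,"jaw": 17},
  {"delta_pos": [0.01,-0.496,0],"yaw": 0.04,"jaw": 17},
  {"delta_pos": [0.016,-0.62,0],"yaw": 0.05,"jaw": 17},
  {"delta_pos": [0.016,-0.62,0],"yaw": 0.05,"jaw": 17},
  {"delta_pos": [0.016,-0.62,0],"yaw": 0.05,"jaw": 17},
])

```text
clock: 22.55
eef_pos: [489.2, 87.7, 115.7]
tcp_rot: [-3.141, 0.0, 0.672]
contact_force: [3.1, -3.8, -1.3]
opening: 0.174
grasp_force: 37.6
```

```bash
python3 st.py "[.016,-.62,0,.05]"
```

```text
phi -141.55 R 123.90 yawerr 0.0007 z 115.68 | dev rad 0.01 tan -0.11 z 0.01 yaw 0.0002 | F rad -0.12 tan 4.89 z -1.35 M [-0.53 -0.38 -0.31] T=0.91 / 0.28 grip 0.174 q6 1.07 t 22.55
```

Call:
play_rows([
  {"delta_pos": [0,-0.06,0],"yaw": 0.005,"jaw": 17},
  {"delta_pos": [0.001,-0.124,0],"yaw": 0.01,"jaw": 17},
  {"delta_pos": [0.003,-0.248,0],"yaw": 0.02,"jaw": 17},
  {"delta_pos": [0.006,-0.372,0],"yaw": 0.03,"jaw": 17},
  {"delta_pos": [0.01,-0.496,0],"yaw": 0.04,"jaw": 17},
  {"delta_pos": [0.016,-0.62,0],"yaw": 0.05,"jaw": 17},
  {"delta_pos": [0.016,-0.62,0],"yaw": 0.05,"jaw": 17},
  {"delta_pos": [0.016,-0.62,0],"yaw": 0.05,"jaw": 17},
])

```text
clock: 23.35
eef_pos: [485.5, 92.7, 115.7]
tcp_rot: [-3.141, 0.0, 0.622]
contact_force: [2.6, -3.9, -2.0]
opening: 0.169
grasp_force: 37.6
```

```bash
python3 st.py "[.016,-.62,0,.05]"
```

```text
phi -144.42 R 123.90 yawerr 0.0008 z 115.68 | dev rad 0.01 tan -0.09 z -0.01 yaw 0.0002 | F rad 0.13 tan 4.71 z -1.95 M [-0.53 -0.35 -0.35] T=0.93 / 0.22 grip 0.169 q6 1.13 t 23.35
```

Call:
play_rows([
  {"delta_pos": [0,-0.06,0],"yaw": 0.005,"jaw": 17},
  {"delta_pos": [0.001,-0.124,0],"yaw": 0.01,"jaw": 17},
  {"delta_pos": [0.003,-0.248,0],"yaw": 0.02,"jaw": 17},
  {"delta_pos": [0.006,-0.372,0],"yaw": 0.03,"jaw": 17},
  {"delta_pos": [0.01,-0.496,0],"yaw": 0.04,"jaw": 17},
  {"delta_pos": [0.016,-0.62,0],"yaw": 0.05,"jaw": 17},
  {"delta_pos": [0.016,-0.62,0],"yaw": 0.05,"jaw": 17},
  {"delta_pos": [0.016,-0.62,0],"yaw": 0.05,"jaw": 17},
])

```text
clock: 24.15
eef_pos: [482.2, 97.5, 115.7]
tcp_rot: [3.141, -0.0, 0.571]
contact_force: [3.6, -4.8, -2.5]
opening: 0.173
grasp_force: 38.4
```

```bash
python3 st.py "[.016,-.62,0,.05]"
```

```text
phi -147.29 R 123.90 yawerr 0.0008 z 115.68 | dev rad -0.02 tan 0.31 z 0.05 yaw -0.0004 | F rad -0.42 tan 5.98 z -2.51 M [-0.97 -0.51 -0.58] T=1.30 / 0.15 grip 0.173 q6 1.20 t 24.15
```

Call:
play_rows([
  {"delta_pos": [0,-0.06,0],"yaw": 0.005,"jaw": 17},
  {"delta_pos": [0.001,-0.124,0],"yaw": 0.01,"jaw": 17},
  {"delta_pos": [0.001,-0.124,0],"yaw": 0.01,"jaw": 17},
  {"delta_pos": [0.001,-0.124,0],"yaw": 0.01,"jaw": 17},
  {"delta_pos": [0.001,-0.124,0],"yaw": 0.01,"jaw": 17},
  {"delta_pos": [0.001,-0.124,0],"yaw": 0.01,"jaw": 17},
  {"delta_pos": [0.001,-0.124,0],"yaw": 0.01,"jaw": 17},
  {"delta_pos": [0.001,-0.124,0],"yaw": 0.01,"jaw": 17},
])

```text
clock: 24.95
eef_pos: [481.7, 98.5, 115.7]
tcp_rot: [3.141, -0.0, 0.561]
contact_force: [3.3, -6.8, -0.7]
opening: 0.171
grasp_force: 38.6
```

```bash
cat > av.py <<'E'
from st import *
t=load();v=t[:2]-C;ph=np.arctan2(v[1],v[0]);tan=np.array([-np.sin(ph),np.cos(ph)]);rad=np.array([np.cos(ph),np.sin(ph)]);L=[]
for i in range(6):
    vision.grab_frame("side");s=r.sense();f=s["contact_force"][:2]@tan;m=s["wrist_torque"]
    L.append([(s["eef_pos"][:2]-t[:2])@tan,f,m[2],f*.124+m[2],m[:2]@rad])
print("avg dev,F,Mz,T,Mrad",np.mean(L,0),np.std(L,0))
E
python3 av.py "[.001,-.124,0,.01]"
```

```text
phi -147.86 R 123.90 yawerr 0.0008 z 115.68 | dev rad -0.05 tan 0.42 z 0.07 yaw -0.0004 | F rad 0.80 tan 7.56 z -0.70 M [-1.02 -0.51 -0.54] T=1.46 / 0.38 grip 0.171 q6 1.21 t 24.95
avg dev,F,Mz,T,Mrad [ 0.41  7.39 -0.59  0.33  1.17] [0.01 0.29 0.03 0.04 0.02]
```

The collar has begun to bite: resistance rose at about 130° of turn. I firm up the grip and advance in small steps.

Call:
play_rows([
  {"delta_pos": [0,0,0],"yaw": 0,"jaw": 0},
  {"delta_pos": [0,0,0],"yaw": 0,"jaw": 0},
  {"delta_pos": [0,0,0],"yaw": 0,"jaw": 0},
  {"delta_pos": [0,-0.062,0],"yaw": 0.005,"jaw": 0},
  {"delta_pos": [0.001,-0.124,0],"yaw": 0.01,"jaw": 0},
  {"delta_pos": [0.002,-0.186,0],"yaw": 0.015,"jaw": 0},
  {"delta_pos": [0.002,-0.186,0],"yaw": 0.015,"jaw": 0},
  {"delta_pos": [0.002,-0.186,0],"yaw": 0.015,"jaw": 0},
], grip_force=110)

```text
clock: 26.05
eef_pos: [480.8, 99.8, 115.8]
tcp_rot: [3.141, -0.0, 0.546]
contact_force: [5.2, -8.7, -1.9]
opening: 0.148
grasp_force: 107.9
```

```bash
python3 av.py "[.002,-.186,0,.015]"
```

```text
phi -148.72 R 123.89 yawerr 0.0009 z 115.68 | dev rad -0.09 tan 0.68 z 0.11 yaw -0.0006 | F rad 0.04 tan 10.14 z -1.92 M [-1.22 -0.64 -0.75] T=1.99 / 0.49 grip 0.148 q6 1.23 t 26.05
avg dev,F,Mz,T,Mrad [ 0.68  9.43 -0.73  0.44  1.42] [0.01 0.36 0.03 0.03 0.05]
```

Call:
play_rows([
  {"delta_pos": [0,-0.062,0],"yaw": 0.005,"jaw": 0},
  {"delta_pos": [0.001,-0.124,0],"yaw": 0.01,"jaw": 0},
  {"delta_pos": [0.002,-0.186,0],"yaw": 0.015,"jaw": 0},
  {"delta_pos": [0.003,-0.248,0],"yaw": 0.02,"jaw": 0},
  {"delta_pos": [0.004,-0.31,0],"yaw": 0.025,"jaw": 0},
  {"delta_pos": [0.006,-0.372,0],"yaw": 0.03,"jaw": 0},
  {"delta_pos": [0.006,-0.372,0],"yaw": 0.03,"jaw": 0},
  {"delta_pos": [0.006,-0.372,0],"yaw": 0.03,"jaw": 0},
])

```text
clock: 27.15
eef_pos: [479.1, 102.8, 115.8]
tcp_rot: [3.14, -0.0, 0.516]
contact_force: [5.6, -10.4, -0.8]
opening: 0.146
grasp_force: 108.4
```

```bash
python3 av.py "[.006,-.372,0,.03]"
```

```text
phi -150.44 R 123.89 yawerr 0.0009 z 115.68 | dev rad -0.14 tan 0.96 z 0.16 yaw -0.0008 | F rad 0.31 tan 11.81 z -0.77 M [-1.57 -0.79 -0.89] T=2.33 / 0.55 grip 0.146 q6 1.27 t 27.15
avg dev,F,Mz,T,Mrad [ 0.96 11.13 -0.9   0.48  1.75] [0.01 0.49 0.02 0.06 0.02]
```

Call:
play_rows([
  {"delta_pos": [0,-0.062,0],"yaw": 0.005,"jaw": 0},
  {"delta_pos": [0.001,-0.124,0],"yaw": 0.01,"jaw": 0},
  {"delta_pos": [0.002,-0.186,0],"yaw": 0.015,"jaw": 0},
  {"delta_pos": [0.003,-0.248,0],"yaw": 0.02,"jaw": 0},
  {"delta_pos": [0.004,-0.31,0],"yaw": 0.025,"jaw": 0},
  {"delta_pos": [0.006,-0.372,0],"yaw": 0.03,"jaw": 0},
  {"delta_pos": [0.006,-0.372,0],"yaw": 0.03,"jaw": 0},
  {"delta_pos": [0.006,-0.372,0],"yaw": 0.03,"jaw": 0},
])

```text
clock: 28.25
eef_pos: [477.5, 105.9, 115.9]
tcp_rot: [3.14, -0.001, 0.486]
contact_force: [6.2, -10.9, -2.3]
opening: 0.15
grasp_force: 109.0
```

```bash
python3 av.py "[.006,-.372,0,.03]"
```

```text
phi -152.16 R 123.89 yawerr 0.0009 z 115.68 | dev rad -0.18 tan 1.20 z 0.19 yaw -0.0010 | F rad -0.40 tan 12.50 z -2.26 M [-1.85 -0.84 -1.03] T=2.56 / 0.49 grip 0.15 q6 1.30 t 28.25
avg dev,F,Mz,T,Mrad [ 1.2  12.98 -1.03  0.58  2.03] [0.02 0.24 0.03 0.04 0.03]
```

Call:
play_rows([
  {"delta_pos": [0,-0.02,0],"yaw": 0,"jaw": 0},
  {"delta_pos": [0,-0.04,0],"yaw": 0,"jaw": 0},
  {"delta_pos": [0,-0.06,0],"yaw": 0,"jaw": 0},
  {"delta_pos": [0,-0.06,0],"yaw": 0,"jaw": 0},
  {"delta_pos": [0,-0.06,0],"yaw": 0,"jaw": 0},
  {"delta_pos": [0,-0.06,0],"yaw": 0,"jaw": 0},
  {"delta_pos": [0,-0.06,0],"yaw": 0,"jaw": 0},
  {"delta_pos": [0,-0.06,0],"yaw": 0,"jaw": 0},
])

```text
clock: 29.35
eef_pos: [477.2, 106.3, 115.9]
tcp_rot: [3.14, -0.001, 0.486]
contact_force: [5.9, -12.1, -1.0]
opening: 0.153
grasp_force: 109.3
```

```bash
python3 av.py "[0,-.06,0,0]"
```

```text
phi -152.44 R 123.89 yawerr 0.0058 z 115.68 | dev rad -0.18 tan 1.33 z 0.18 yaw -0.0010 | F rad 0.38 tan 13.41 z -1.01 M [-1.99 -0.91 -1.1 ] T=2.73 / 0.54 grip 0.153 q6 1.30 t 29.35
avg dev,F,Mz,T,Mrad [ 1.34 14.01 -1.1   0.64  2.15] [0.01 0.41 0.02 0.05 0.02]
```

Call:
play_rows([
  {"delta_pos": [0,-0.02,0],"yaw": 0,"jaw": 0},
  {"delta_pos": [0,-0.04,0],"yaw": 0,"jaw": 0},
  {"delta_pos": [0,-0.06,0],"yaw": 0,"jaw": 0},
  {"delta_pos": [0,-0.08,0],"yaw": 0,"jaw": 0},
  {"delta_pos": [0,-0.1,0],"yaw": 0,"jaw": 0},
  {"delta_pos": [0,-0.12,0],"yaw": 0,"jaw": 0},
  {"delta_pos": [0,-0.12,0],"yaw": 0,"jaw": 0},
  {"delta_pos": [0,-0.12,0],"yaw": 0,"jaw": 0},
])

```text
clock: 30.45
eef_pos: [476.9, 107.2, 115.9]
tcp_rot: [3.139, -0.001, 0.486]
contact_force: [7.1, -13.1, -1.6]
opening: 0.148
grasp_force: 109.9
```

```bash
python3 av.py "[0,-.12,0,0]"
```

```text
phi -153.00 R 123.90 yawerr 0.0154 z 115.68 | dev rad -0.26 tan 1.57 z 0.23 yaw -0.0012 | F rad -0.42 tan 14.90 z -1.62 M [-2.15 -0.99 -1.16] T=2.98 / 0.65 grip 0.148 q6 1.31 t 30.45
avg dev,F,Mz,T,Mrad [ 1.56 15.7  -1.2   0.75  2.41] [0.01 0.39 0.02 0.05 0.03]
```

Call:
play_rows([
  {"delta_pos": [0,-0.02,0],"yaw": 0,"jaw": 0},
  {"delta_pos": [0,-0.04,0],"yaw": 0,"jaw": 0},
  {"delta_pos": [0,-0.06,0],"yaw": 0,"jaw": 0},
  {"delta_pos": [0,-0.08,0],"yaw": 0,"jaw": 0},
  {"delta_pos": [0,-0.1,0],"yaw": 0,"jaw": 0},
  {"delta_pos": [0,-0.12,0],"yaw": 0,"jaw": 0},
  {"delta_pos": [0,-0.13,0],"yaw": 0,"jaw": 0},
  {"delta_pos": [0,-0.13,0],"yaw": 0,"jaw": 0},
])

```text
clock: 31.55
eef_pos: [476.4, 108.1, 115.9]
tcp_rot: [3.139, -0.001, 0.485]
contact_force: [7.1, -15.1, -1.7]
opening: 0.15
grasp_force: 110.7
```

```bash
python3 av.py "[0,-.13,0,0]"
```

```text
phi -153.60 R 123.93 yawerr 0.0259 z 115.68 | dev rad -0.33 tan 1.83 z 0.26 yaw -0.0014 | F rad 0.36 tan 16.72 z -1.67 M [-2.42 -1.09 -1.41] T=3.45 / 0.63 grip 0.15 q6 1.31 t 31.55
avg dev,F,Mz,T,Mrad [ 1.81 17.65 -1.36  0.83  2.69] [0.01 0.74 0.03 0.1  0.03]
```

The torque averages 0.83 N m, which is firmly tight. Now I unload by stepping back towards the free play.

Call:
play_rows([
  {"delta_pos": [0,0.1,0],"yaw": 0,"jaw": 0},
  {"delta_pos": [0,0.2,0],"yaw": 0,"jaw": 0},
  {"delta_pos": [0,0.31,0],"yaw": 0,"jaw": 0},
  {"delta_pos": [0,0.434,0],"yaw": -0.01,"jaw": 0},
  {"delta_pos": [0,0.558,0],"yaw": -0.02,"jaw": 0},
  {"delta_pos": [0.003,0.682,0],"yaw": -0.03,"jaw": 0},
  {"delta_pos": [0.005,0.806,0],"yaw": -0.04,"jaw": 0},
  {"delta_pos": [0.005,0.806,0],"yaw": -0.04,"jaw": 0},
])

```text
clock: 32.65
eef_pos: [479.6, 102.2, 115.8]
tcp_rot: [3.141, -0.001, 0.527]
contact_force: [3.1, -4.9, -2.2]
opening: 0.15
grasp_force: 107.9
```

```bash
python3 av.py "[.005,.806,0,-.04]"
```

```text
phi -149.87 R 123.93 yawerr 0.0009 z 115.68 | dev rad -0.27 tan 0.46 z 0.13 yaw -0.0002 | F rad -0.23 tan 5.85 z -2.19 M [-0.87 -0.58 -0.5 ] T=1.21 / 0.21 grip 0.15 q6 1.25 t 32.65
avg dev,F,Mz,T,Mrad [ 0.41  6.67 -0.53  0.3   1.06] [0.01 0.58 0.03 0.1  0.04]
```

Call:
play_rows([
  {"delta_pos": [0.001,0.124,0],"yaw": -0.01,"jaw": 0},
  {"delta_pos": [0.003,0.248,0],"yaw": -0.02,"jaw": 0},
  {"delta_pos": [0.006,0.372,0],"yaw": -0.03,"jaw": 0},
  {"delta_pos": [0.01,0.496,0],"yaw": -0.04,"jaw": 0},
  {"delta_pos": [0.01,0.496,0],"yaw": -0.04,"jaw": 0},
  {"delta_pos": [0.01,0.496,0],"yaw": -0.04,"jaw": 0},
  {"delta_pos": [0.01,0.496,0],"yaw": -0.04,"jaw": 0},
  {"delta_pos": [0.01,0.496,0],"yaw": -0.04,"jaw": 0},
])

```text
clock: 33.75
eef_pos: [481.9, 98.3, 115.7]
tcp_rot: [3.141, -0.0, 0.567]
contact_force: [3.7, -2.0, -1.0]
opening: 0.151
grasp_force: 107.6
```

```bash
python3 av.py "[.01,.496,0,-.04]"
```

```text
phi -147.58 R 123.93 yawerr 0.0009 z 115.68 | dev rad -0.17 tan 0.03 z 0.05 yaw -0.0001 | F rad -2.02 tan 3.67 z -1.02 M [-0.58 -0.56 -0.38] T=0.83 / 0.06 grip 0.151 q6 1.20 t 33.75
avg dev,F,Mz,T,Mrad [ 0.04  5.12 -0.41  0.22  0.77] [0.01 0.28 0.02 0.04 0.02]
```

Call:
play_rows([
  {"delta_pos": [0.001,0.124,0],"yaw": -0.01,"jaw": 0},
  {"delta_pos": [0.003,0.248,0],"yaw": -0.02,"jaw": 0},
  {"delta_pos": [0.006,0.372,0],"yaw": -0.03,"jaw": 0},
  {"delta_pos": [-0.2,0.372,0],"yaw": -0.03,"jaw": 0},
  {"delta_pos": [-0.5,0.372,0],"yaw": -0.03,"jaw": 0},
  {"delta_pos": [-0.8,0.372,0],"yaw": -0.03,"jaw": 0},
  {"delta_pos": [-1.1,0.38,0],"yaw": -0.03,"jaw": 0},
  {"delta_pos": [-1.4,0.39,0],"yaw": -0.03,"jaw": 0},
])

```text
clock: 34.85
eef_pos: [471.7, 87.3, 115.7]
tcp_rot: [-3.142, 0.0, 0.597]
contact_force: [2.1, -1.6, -2.2]
opening: 0.149
grasp_force: 107.5
```

```bash
python3 st.py "[-1.4,.39,0,-.03]"
```

```text
phi -145.95 R 137.98 yawerr 0.0025 z 115.68 | dev rad 0.33 tan -0.05 z 0.01 yaw -0.0001 | F rad -0.86 tan 2.48 z -2.21 M [-0.25 -0.38 -0.23] T=0.53 / 0.07 grip 0.149 q6 1.15 t 34.85
```

Call:
play_rows([
  {"delta_pos": [-0.4,0,0],"yaw": 0,"jaw": 0},
  {"delta_pos": [-0.8,0,0],"yaw": 0,"jaw": 0},
  {"delta_pos": [-1.3,0,0],"yaw": 0,"jaw": 0},
  {"delta_pos": [-2.2,0,0],"yaw": 0,"jaw": 0},
  {"delta_pos": [-3.5,0,0],"yaw": 0,"jaw": 0},
  {"delta_pos": [-5,0,0],"yaw": 0,"jaw": 0},
  {"delta_pos": [-5,0,-1],"yaw": 0,"jaw": 0},
  {"delta_pos": [-5,0,-3],"yaw": 0,"jaw": 0},
])

```text
clock: 35.65
eef_pos: [429.2, 58.8, 145.6]
tcp_rot: [-3.14, 0.002, 0.596]
contact_force: [0.4, 0.6, -1.2]
opening: 0.153
grasp_force: 107.4
```

```bash
python3 - <<'E'
import sys;sys.argv=['','[-5,0,-3,0]']
from st import *
t=load()
im,d=vision.grab_frame("side");i2,d2=vision.grab_frame("top")
s=r.sense();e=np.array(s["eef_pos"])+[0,0,18.3];u=np.array([np.cos(t[3]),np.sin(t[3]),0]);n=np.array([-u[1],u[0],0])
for cam,D in(("side",d),("top",d2)):
    P=cloud(cam,D);V=P-e;ax=V@u;l=V@n;z=V[...,2]
    for lo,hi,w in((25,47,14),(55,75,14),(75,93,14)):
        m=(D>0)&(ax>lo)&(ax<hi)&(abs(l)<w)&(abs(z)<12);print(cam,lo,hi,m.sum(),np.median(l[m]),np.median(z[m]))
    m=(D>0)&(abs(l)<18)&(abs(z)<15)&(ax<115);print("tip",np.percentile(ax[m],99.5))
print("to rest",delta(t,[606.66,-158.46,146,.396]))
B=cv2.resize(im[70:200,230:400,::-1],(785,600));cv2.imwrite("pics/out.png",B)
E
```

```text
phi -145.91 R 187.98 yawerr 0.0018 z 145.68 | dev rad 1.45 tan -0.37 z -0.05 yaw -0.0008 | F rad -0.67 tan -0.27 z -1.24 M [-0.    0.03  0.01] T=-0.05 / -0.02 grip 0.153 q6 1.11 t 35.65
side 25 47 29 -6.996472818361634 -3.2212162257349917
side 55 75 42 -2.4721148637470827 -1.2915116261560797
side 75 93 35 -2.9537883224468007 -1.6246587170413989
tip 91.34533809318121
top 25 47 0 nan nan
top 55 75 0 nan nan
top 75 93 0 nan nan
tip -10.052401640186687
to rest [2.32, 27.91, -0.03, 0.201]
  return _methods._mean(a, axis=axis, dtype=dtype,
  ret = ret.dtype.type(ret / rcount)
```

View pics/out.png

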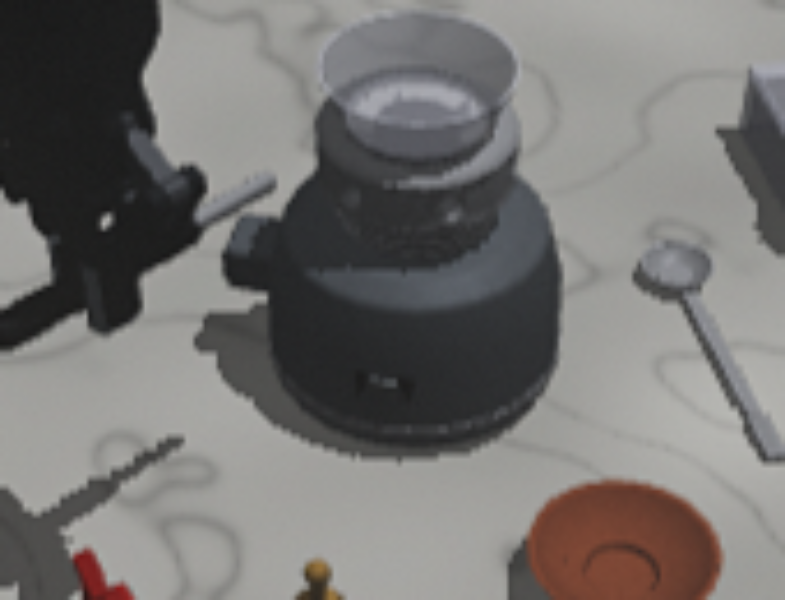

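The pin is out (tip at crop (270,182)), and the bar may have slid a few mm back in the hand. The bell, dish and spoon are undisturbed. I move above the rest and measure the bar again there.

Call:
play_rows([
  {"delta_pos": [0.2,2,-1],"yaw": 0.01,"jaw": 0},
  {"delta_pos": [0.5,6,-1],"yaw": 0.04,"jaw": 0},
  {"delta_pos": [0.9,10.5,-1],"yaw": 0.08,"jaw": 0},
  {"delta_pos": [1.2,15,-1],"yaw": 0.11,"jaw": 0},
  {"delta_pos": [1.6,19.5,-1],"yaw": 0.14,"jaw": 0},
  {"delta_pos": [2,23.5,-1],"yaw": 0.17,"jaw": 0},
  {"delta_pos": [2.2,26.5,-1],"yaw": 0.2,"jaw": 0},
  {"delta_pos": [2.32,27.91,-1],"yaw": 0.201,"jaw": 0},
])

```text
clock: 36.55
eef_pos: [608.2, -160.7, 155.3]
tcp_rot: [3.141, -0.001, 0.394]
contact_force: [0.1, 0.4, -1.1]
opening: 0.151
grasp_force: 107.7
```

Call:
play_rows([
  {"delta_pos": [0,0,1],"yaw": 0,"jaw": 0},
  {"delta_pos": [0,0,2],"yaw": 0,"jaw": 0},
  {"delta_pos": [0,0,3],"yaw": 0,"jaw": 0},
  {"delta_pos": [0,0,4],"yaw": 0,"jaw": 0},
  {"delta_pos": [0,0,5],"yaw": 0,"jaw": 0},
  {"delta_pos": [0,0,5],"yaw": 0,"jaw": 0},
  {"delta_pos": [0,0,5],"yaw": 0,"jaw": 0},
  {"delta_pos": [0,0,5],"yaw": 0,"jaw": 0},
])

```text
clock: 37.35
eef_pos: [607.0, -158.5, 106.1]
tcp_rot: [3.141, -0.001, 0.396]
contact_force: [-0.1, -0.1, -1.5]
opening: 0.148
grasp_force: 107.7
```

```bash
python3 - <<'E' 2>/dev/null
import sys;sys.argv=['','[2.32,27.91,-1,.201]']
from st import *
t=apply(load(),[0,0,5,0]);save(t);print(t)
im,d=vision.grab_frame("side");i2,d2=vision.grab_frame("top");s=r.sense();print(s["eef_pos"],s["tcp_rot"])
e=np.array([t[0],t[1],t[2]+18.7]);u=np.array([np.cos(t[3]),np.sin(t[3]),0]);n=np.array([-u[1],u[0],0])
from scipy.optimize import least_squares
for cam,D in(("side",d),("top",d2)):
    P=cloud(cam,D);V=P-e;ax=V@u;l=V@n;z=V[...,2]
    for lo,hi,R in((-48,-25,8),(25,47,8),(55,72,4.5),(72,90,4.5)):
        m=(D>0)&(ax>lo)&(ax<hi)&(abs(l)<14)&(abs(z)<12);Q=np.c_[l[m],z[m]]
        if len(Q)>8:
            q=least_squares(lambda p:np.hypot(Q[:,0]-p[0],Q[:,1]-p[1])-R,[0,-2],loss="soft_l1").x;print(cam,lo,hi,m.sum(),q)
    m=(D>0)&(abs(l)<9)&(abs(z)<9)&(abs(ax)<120);print("ends",np.sort(ax[m])[[0,3,-4,-1]])
cv2.imwrite("pics/rest.png",np.hstack([cv2.resize(im[190:290,320:440,::-1],(400,333)),cv2.resize(i2[130:230,310:430,::-1],(400,333))]))
E
```

```text
phi -86.40 R 323.82 yawerr -1.2379 z 155.68 | dev rad 0.05 tan 0.39 z -49.55 yaw 0.0001 | F rad 0.06 tan -0.07 z -1.51 M [0.   0.02 0.01] T=-0.01 / -0.00 grip 0.148 q6 0.92 t 37.35
[ 606.65 -158.48  105.68    0.4 ]
[ 607.1  -158.58  106.26] [ 3.14 -0.    0.4 ]
side -48 -25 131 [-0.39 -1.22]
side 25 47 31 [-0.78 -1.4 ]
side 55 72 16 [-0.13 -1.69]
side 72 90 46 [-0.6  -1.45]
ends [-49.71 -49.08  95.91  96.99]
ends [75.49 79.74 78.49 80.39]
```

View pics/rest.png

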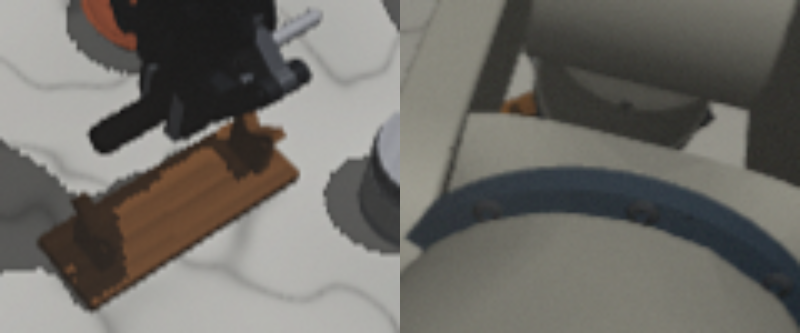

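The left half shows the bar aligned over the rest, and the measured bar ends (-49.7 and 97 mm) mean it did not slip. I lower it.

Call:
play_rows([
  {"delta_pos": [0,0,2],"yaw": 0,"jaw": 0},
  {"delta_pos": [0,0,4],"yaw": 0,"jaw": 0},
  {"delta_pos": [0,0,5.5],"yaw": 0,"jaw": 0},
  {"delta_pos": [0,0,6.5],"yaw": 0,"jaw": 0},
  {"delta_pos": [0,0,7.2],"yaw": 0,"jaw": 0},
  {"delta_pos": [0,0,7.6],"yaw": 0,"jaw": 0},
  {"delta_pos": [0,0,7.9],"yaw": 0,"jaw": 0},
  {"delta_pos": [0,0,7.9],"yaw": 0,"jaw": 0},
])

```text
clock: 38.25
eef_pos: [606.8, -158.2, 27.5]
tcp_rot: [-3.141, -0.0, 0.396]
contact_force: [-3.2, 2.9, 3.0]
opening: 0.148
grasp_force: 108.7
```

Call:
play_rows([
  {"delta_pos": [0,0,0],"yaw": 0,"jaw": 16},
  {"delta_pos": [0,0,0],"yaw": 0,"jaw": 18},
  {"delta_pos": [0,0,0],"yaw": 0,"jaw": 20},
  {"delta_pos": [0,0,0],"yaw": 0,"jaw": 25},
  {"delta_pos": [0,0,0],"yaw": 0,"jaw": 35},
  {"delta_pos": [0,0,0],"yaw": 0,"jaw": 50},
  {"delta_pos": [0,0,0],"yaw": 0,"jaw": 65},
  {"delta_pos": [0,0,0],"yaw": 0,"jaw": 65},
], grip_force=20)

```text
clock: 39.05
eef_pos: [606.7, -158.5, 26.6]
tcp_rot: [3.142, -0.0, 0.396]
contact_force: [-0.6, -0.5, 1.1]
opening: 0.649
grasp_force: 0.0
```

Call:
play_rows([
  {"delta_pos": [0,0,0],"yaw": 0,"jaw": 65},
  {"delta_pos": [0,0,-1],"yaw": 0,"jaw": 65},
  {"delta_pos": [0,0,-3],"yaw": 0,"jaw": 65},
  {"delta_pos": [0,0,-6],"yaw": 0,"jaw": 65},
  {"delta_pos": [0,0,-10],"yaw": 0,"jaw": 65},
  {"delta_pos": [0,0,-14],"yaw": 0,"jaw": 65},
  {"delta_pos": [0,0,-18],"yaw": 0,"jaw": 65},
  {"delta_pos": [0,0,-20],"yaw": 0,"jaw": 65},
])

```text
clock: 39.85
eef_pos: [608.1, -158.8, 231.6]
tcp_rot: [3.138, -0.004, 0.396]
contact_force: [1.1, -0.0, 0.2]
opening: 0.648
grasp_force: 0.0
```

```bash
python3 - <<'E' 2>/dev/null
from h import *
np.set_printoptions(precision=2,suppress=True)
im,d=vision.grab_frame("side");s=r.sense();print(s["eef_pos"],s["contact_force"],s["clock"])
D0=np.load("side0.npy");e=np.array([606.66,-158.46,45]);u=np.array([np.cos(.396),np.sin(.396),0]);n=np.array([-u[1],u[0],0])
from scipy.optimize import least_squares
for D in(D0,d):
    P=cloud("side",D);V=P-e;ax=V@u;l=V@n;z=V[...,2]
    for lo,hi,R in((-30,30,8),(55,64,4.5),(80,93,4.5)):
        m=(D>0)&(ax>lo)&(ax<hi)&(abs(l)<14)&(abs(z)<12);Q=np.c_[l[m],z[m]]
        if len(Q)>5: print(lo,hi,m.sum(),least_squares(lambda p:np.hypot(Q[:,0]-p[0],Q[:,1]-p[1])-R,[0,-2],loss="soft_l1").x)
    m=(D>0)&(abs(l)<9)&(abs(z)<9)&(abs(ax)<120);print("ends",np.sort(ax[m])[[0,3,-4,-1]])
for t in("tin","dish","bell","spoon"): print(t,vision.landmark_of("side",t)[0]["uv"])
cv2.imwrite("pics/end.png",im[:,:,::-1])
E
```

```text
[ 609.09 -159.08  233.83] [1.99 0.65 2.21] 39.9
-30 30 267 [ 0.07 -0.95]
55 64 21 [-0.25 -0.9 ]
80 93 27 [ 0.06 -0.51]
ends [-49.27 -49.05  95.41  97.23]
-30 30 264 [ 0.05 -0.95]
55 64 20 [ 0.   -0.54]
80 93 30 [ 0.14 -0.9 ]
ends [-49.65 -49.14  96.14  96.83]
tin [441.7, 253.6]
dish [367.4, 194.7]
bell [302.6, 211.9]
spoon [381.9, 145.0]
```

View pics/end.png

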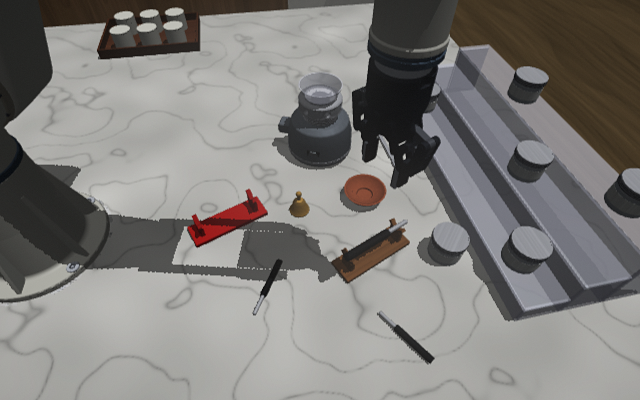

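The bar lies on its rest at (370,240), as it was at the start. The tin (447,243), dish (365,190) and bell (300,205) have not moved, the spoon is still detected where it was, and the gripper is clear.

```bash
python3 -c "
from rig import r
print(r.sign_off())"
```

```text
the job is handed in; nothing more can be done
None
```

The job is handed in: I turned the collar about 130° until it was home and pulled it to roughly 0.83 N m (my estimate from the wrist force readings), laid the bar back on its wooden rest as found, and left everything else in place; the hand-in returned no verdict.

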